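# Load two cassettes into the matching pockets of a calibration carousel

### The arm

A 6-joint arm with a two-finger parallel gripper is mounted at the origin on the work surface. World frame = base frame: x ahead of the robot, y to its left, z up, the work surface at z = 0. Lengths are in m, angles in rad, forces in N, time in s.
With the tool pointing down it reaches from about 0.375 to 0.9 m from the base axis. Payload 3.1 kg.
Tool frame: the origin (TCP) lies between the finger pads; the fingertips stand 11 mm ahead of it and the grasp point (between the pads) lies 8 mm behind it; z points along the fingers, y is the direction in which the jaws open and shut (so a half turn about z gives the same grasp; the last joint's range is limited). The gripper opens to 85 mm and grips with 20 to 120 N. Pads are 22 mm wide; open, the fingers measure 114 mm over their backs; the gripper's body (76 mm by 85 mm) begins 54 mm behind the grasp point. The pads swing forward as they close: fully open they stand 13 mm farther back than shut.
Start: joints at [1.133, 0.527, 1.433, -0, 1.181, -0.178], TCP at [0.161, 0.604, 0.242] pointing down, gripper open.
Joint ranges: [-3.08, 3.08], [-0.75, 2.2], [0.22, 2.44], [-1.43, 4.57], [0, 2.65], [-2.85, 2.85]. Speed limits (rad/s): [2.79, 2.79, 3.14, 3.14, 3.14, 3.14].

### API

Orientations are given as a unit quaternion [x, y, z, w].
In Python, from station import manip gives the robot as it stands.
- The arm moves only by the tool move_arm, never from a script. Its argument "deltas" is a list of rows, each a list of 5 numbers: the shift along the tool's x, y, z in units of 40 cm (1.0 is 40 cm), then the turn about the tool's z in units of 0.5 rad (1.0 is 0.5 rad), then the opening in per cent of the stroke, from 0 (shut) to 100 (fully open). In form: [[x, y, z, twist, grip], ...]. A call has exactly 8 rows; each row is the pose to reach, as a shift and turn from the pose commanded when the call began, along the tool's axes at that moment; what a row does not reach only later rows make up. A row lasts 1/12 s, in which the tool goes at most 41.7 mm and 7.16 degrees, less where a joint would pass 70% of its speed; a pose out of reach is approached as far as the arm can. A call with a number of a shift or a turn outside -1 to 1 is refused whole. A call with a gripper value outside its range is refused whole. The fingers move at their own pace and stop on an object; "force" is the grip in N (left out, the last holds). Time passes only in rows, so rows that repeat a pose let the fingers close, or fill a call up. It gives the time, the measured TCP pose, the force and the opening at its end, in the units of the state.
- manip.sense(): the state, without advancing time (a new reading comes with each control period).
- manip.snapshot(name): name is "scene" or "top"; returns (picture, depth): 400x640x3 uint8, red, green, blue; 400x640 float32, m along the optical axis (not along the pixel's ray), 0 where there is no reading.
- manip.get_calibration(name): a dict with "vfov" (degrees; the focal length in pixels is half the picture's height over the tangent of half this angle, whatever the lens; pixels are square), "cx", "cy" (the principal point, pixels), "pose" (4x4, takes a point from camera to world coordinates). Camera axes: x right, y down, z forward; pixel columns grow to the right and rows downward; lengths in m; the calibration is good to about 2 mm. A picture is of the moment at which its call begins. get_calibration takes no time and is no camera call.
- manip.sign_off(): hands the job in, once; it reports no verdict.
The state is a dict: "t": time; "q": joint angles; "qd": joint speeds; "tau": joint torques, N m; "tcp_pos": TCP position; "tool_rot": TCP orientation; "force": force on the tool from outside, world axes, zero at the start; "ft_torque": the same for the moment, N m; "finger_gap": opening from 0.0 (shut) to 1.0 (fully open).
Only numpy, scipy, OpenCV 4.12 (cv2) and the standard library are available. Lean on these libraries where they do the work, as an engineer would, in place of code of your own. Each camera call takes 0.05 s, during which the arm holds its last target.

### The job

Load the two grey instrument cassettes from their bench stands into the carousel: the narrow one into the narrow empty pocket and the wide one into the wide empty pocket. For each, first turn the carousel by its central knob until the matching pocket squarely faces the gap in the clear guard, then slide the cassette in fully down to the pocket floor, while the pocket still faces the gap. Either may go first; leave both seated and released, and do not disturb the bottle, the mug or the orange meter.

Things in the scene. Friction and masses are not known exactly. Their poses are not given: they have to be found in the camera images.
- narrow_center (a point): The narrow cassette: flat grey slab 92 mm wide (y axis), 26 mm thick (x), 130 mm tall (z), 0.2 to 0.4 kg, both faces alike, so either way round is right; this point is its centre. Starts upright in either black stand, underside 8 mm above the table. Only its thickness is small enough to grip.
- wide_center (a point): The wide cassette: flat grey slab 122 mm wide (y axis), 26 mm thick (x), 130 mm tall (z), 0.2 to 0.4 kg, both faces alike, so either way round is right; this point is its centre. Starts upright in either black stand, underside 8 mm above the table. Only its thickness is small enough to grip.
- slot_narrow (a point): The narrow pocket: open-topped steel pocket; origin at the centre of its inner floor, 108 mm from the carousel axis, 55 mm above the table. z points up the pocket, leaning outwards 30 degrees from vertical; y runs level along its width; x across its thickness, outwards and down. Inside 99 mm (y) by 31 (x), 45 deep; walls 5. A seated cassette has its underside at this origin and stands 85 mm out.
- slot_wide (a point): The wide pocket: open-topped steel pocket; origin at the centre of its inner floor, 108 mm from the carousel axis, 55 mm above the table. z points up the pocket, leaning outwards 30 degrees from vertical; y runs level along its width; x across its thickness, outwards and down. Inside 129 mm (y) by 31 (x), 45 deep; walls 5. A seated cassette has its underside at this origin and stands 85 mm out.
- mouth_narrow (a point): Centre of the narrow pocket's open mouth, 45 mm up the pocket's z axis from its origin.
- mouth_wide (a point): Centre of the wide pocket's open mouth, 45 mm up the pocket's z axis from its origin.
- load_point (a point): Fixed point in the middle of the loading gap, 131 mm from the carousel's axis and 94 mm above the table: where a pocket's mouth lies when that pocket faces the gap.
- knob (a point): Middle of the black bar knob on the carousel's vertical axis, 125 mm above the table. The bar is 70 mm long (x axis of this frame, which turns with the carousel), 16 mm thick (y) and 40 mm tall (105 to 145 mm above the table), on a shaft 44 mm thick. Turning it turns the carousel.
- carousel (a joint): Carousel angle, rad, anticlockwise from above; turns either way without stops, stays where left, takes 0.25 N m. The narrow pocket faces the gap at +0.628, the wide one at -0.628 (plus any whole turns). Five stations 72 degrees apart: the two empty pockets side by side, and three fixed probes leaning out 30 degrees, tops 170 mm above the table, 185 mm from the axis.
- station: The carousel's fixed round base, radius 225 mm, 12 mm thick; origin at the centre of its underside, on the carousel axis. The loading gap is on its -x side. A fixed eight-sided clear guard, 165 mm high, 210 mm from the axis to its sides, stands round the rest; the gap is about 300 mm wide. The disc has radius 165 mm, its top 36 mm above the table.
- stand_a: Black bench stand, fixed; origin at the centre of its underside. 166 mm long (y) by 75 mm (x); two walls along y, 8 mm thick and 29 mm apart, reach 33 mm above the table, the floor between them 8 mm. Holds one cassette upright, its thickness across the walls, anywhere along the inner length of 154 mm.
- stand_b: The other bench stand, like stand_a.
- bottle: White plastic bottle, 60 mm in diameter, 160 mm tall, standing. Bystander; its origin is the centre of its underside.
- mug: White mug, 76 mm in diameter, 85 mm tall, handle on its +y side. Bystander; its origin is the centre of its underside.
- meter: Orange handheld meter lying flat, 150 by 55 by 30 mm, with a thin 50 mm steel stem along +x. Bystander; its origin is the centre of its underside.

How it is judged:
On the way, in this order (a step that is already met when the one before it is completed fails the run):
1. the carousel is turned until an empty pocket squarely faces the loading gap and is left still (horizontal distance between any of mouth_narrow, mouth_wide and load_point below 0.018 m and velocity of joint carousel between -0.15 and 0.15 rad/s), for 0.2 s.
2. the matching cassette is fully down in that pocket while it faces the gap ((((x of narrow_center in the frame of slot_narrow between -0.01 and 0.01 m and y of narrow_center in the frame of slot_narrow between -0.01 and 0.01 m and z of narrow_center in the frame of slot_narrow between 0.057 and 0.073 m and angle between the z axis of narrow_center and the z axis of slot_narrow, either way round below 0.17 rad) and horizontal distance between mouth_narrow and load_point below 0.018 m) or ((x of wide_center in the frame of slot_wide between -0.01 and 0.01 m and y of wide_center in the frame of slot_wide between -0.01 and 0.01 m and z of wide_center in the frame of slot_wide between 0.057 and 0.073 m and angle between the z axis of wide_center and the z axis of slot_wide, either way round below 0.17 rad) and horizontal distance between mouth_wide and load_point below 0.018 m))), for 0.2 s.
3. the other empty pocket is turned to the gap, the first cassette still in place ((((x of narrow_center in the frame of slot_narrow between -0.01 and 0.01 m and y of narrow_center in the frame of slot_narrow between -0.01 and 0.01 m and z of narrow_center in the frame of slot_narrow between 0.057 and 0.073 m and angle between the z axis of narrow_center and the z axis of slot_narrow, either way round below 0.17 rad) and horizontal distance between mouth_wide and load_point below 0.018 m and not (x of wide_center in the frame of slot_wide between -0.01 and 0.01 m and y of wide_center in the frame of slot_wide between -0.01 and 0.01 m and z of wide_center in the frame of slot_wide between 0.057 and 0.073 m and angle between the z axis of wide_center and the z axis of slot_wide, either way round below 0.17 rad)) or ((x of wide_center in the frame of slot_wide between -0.01 and 0.01 m and y of wide_center in the frame of slot_wide between -0.01 and 0.01 m and z of wide_center in the frame of slot_wide between 0.057 and 0.073 m and angle between the z axis of wide_center and the z axis of slot_wide, either way round below 0.17 rad) and horizontal distance between mouth_narrow and load_point below 0.018 m and not (x of narrow_center in the frame of slot_narrow between -0.01 and 0.01 m and y of narrow_center in the frame of slot_narrow between -0.01 and 0.01 m and z of narrow_center in the frame of slot_narrow between 0.057 and 0.073 m and angle between the z axis of narrow_center and the z axis of slot_narrow, either way round below 0.17 rad))) and velocity of joint carousel between -0.15 and 0.15 rad/s), for 0.2 s.
4. the other cassette is fully down in its pocket while it faces the gap (x of narrow_center in the frame of slot_narrow between -0.01 and 0.01 m and y of narrow_center in the frame of slot_narrow between -0.01 and 0.01 m and z of narrow_center in the frame of slot_narrow between 0.057 and 0.073 m and angle between the z axis of narrow_center and the z axis of slot_narrow, either way round below 0.17 rad and x of wide_center in the frame of slot_wide between -0.01 and 0.01 m and y of wide_center in the frame of slot_wide between -0.01 and 0.01 m and z of wide_center in the frame of slot_wide between 0.057 and 0.073 m and angle between the z axis of wide_center and the z axis of slot_wide, either way round below 0.17 rad and horizontal distance between any of mouth_narrow, mouth_wide and load_point below 0.018 m), for 0.2 s.
At the end, for the whole second after the job is handed in: Each cassette is in the pocket of its own width, centred within 10 mm across it, fully down on the floor (within 8 mm), along the pocket's axis within 0.17 rad, at rest and released; the carousel is at rest. A pocket faces the gap when its mouth is within 18 mm of the loading point, seen from above (x of narrow_center in the frame of slot_narrow between -0.01 and 0.01 m and y of narrow_center in the frame of slot_narrow between -0.01 and 0.01 m and z of narrow_center in the frame of slot_narrow between 0.057 and 0.073 m and angle between the z axis of narrow_center and the z axis of slot_narrow, either way round below 0.17 rad and x of wide_center in the frame of slot_wide between -0.01 and 0.01 m and y of wide_center in the frame of slot_wide between -0.01 and 0.01 m and z of wide_center in the frame of slot_wide between 0.057 and 0.073 m and angle between the z axis of wide_center and the z axis of slot_wide, either way round below 0.17 rad and velocity of joint carousel between -0.15 and 0.15 rad/s); the robot touches nothing.
It fails at once if the bottle is moved or knocked over (40 mm, or 0.5 rad of tilt) (distance of bottle from where it was at the start of the episode above 0.04 m or angle between bottle's own z axis and vertical above 0.5 rad).
It fails at once if the mug is moved or knocked over (40 mm, or 0.5 rad of tilt) (distance of mug from where it was at the start of the episode above 0.04 m or angle between mug's own z axis and vertical above 0.5 rad).
It fails at once if the meter is moved or knocked over (40 mm, or 0.5 rad of tilt) (distance of meter from where it was at the start of the episode above 0.04 m or angle between meter's own z axis and vertical above 0.5 rad).
It also fails if it takes over 72 s, if anything falls off the work surface, if the arm or the gripper's body presses on something with over 40 N, if the wrist force passes 120 N, or if a joint passes its speed limit or range.

## Working session

There is one attempt and no reset: what is moved stays moved. The work goes in short steps, Python scripts to look and compute and a tool call to move; the robot and the scene stay as the last step left them, time stands still between calls to the robot, and variables do not carry over. Pictures are saved under pics/ and viewed, and the job is handed in when it is done.

Besides the shell and the picture viewer there is one more tool, called after "Request:" in YAML: its name, and indented under it one key for each argument. move_arm: Moves the arm, as the interface text tells. Its arguments: {"type":"object","properties":{"deltas":{"type":"array","items":{"type":"array","items":{"type":"number"}}},"force":{"type":"number"}},"required":["deltas"]}

I'll start by looking at the scene.

```bash
ls; mkdir -p pics
python3 - <<'E'
from station import manip
import cv2, numpy as np
for n in ("scene","top"):
    p,d=manip.snapshot(n); cv2.imwrite(f"pics/{n}0.png",p[:,:,::-1]); np.savez(f"{n}0.npz",p=p,d=d)
    c=manip.get_calibration(n); print(n,c["vfov"],c["cx"],c["cy"]); print(np.round(c["pose"],4).tolist())
print(manip.sense())
E
```

```text
pics
scene 46.27997690788715 321.9112217472178 193.68244829245293
[[-0.468, 0.4992, -0.7292, 1.4581], [0.8837, 0.2744, -0.3793, 0.43], [0.0107, -0.8219, -0.5696, 0.8126], [0.0, 0.0, 0.0, 1.0]]
top 48.97139031219088 318.04941173371304 199.08361859926012
[[-0.023, -0.9915, 0.1278, 0.3869], [-0.9997, 0.0241, 0.0068, -0.0425], [-0.0098, -0.1276, -0.9918, 1.3161], [0.0, 0.0, 0.0, 1.0]]
{'t': 0.1, 'q': array([ 1.13247569e+00,  5.28370060e-01,  1.43376555e+00,  3.39391854e-06,
        1.18140555e+00, -1.78504716e-01]), 'qd': array([-1.53011581e-03, -1.66099622e-03, -3.97682707e-03,  5.74197714e-04,
       -1.09680148e-06, -1.78395811e-03]), 'tau': array([-2.25295967e-04, -4.43302739e+01, -1.78586733e+01, -2.38744133e-04,
        3.90017594e-03, -1.14502345e-05]), 'tcp_pos': array([0.16027105, 0.60346159, 0.24143613]), 'tool_rot': array([ 1.29543456e-01,  9.91573267e-01, -9.27806706e-04, -2.97225992e-04]), 'force': array([0.56929971, 0.5955581 , 0.07917147]), 'ft_torque': array([-0.01091517, -0.01288806, -0.07616342]), 'finger_gap': 1.0000683986477892}
```

View pics/scene0.png

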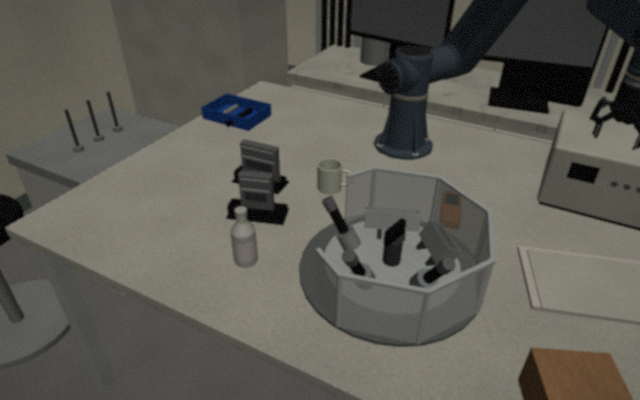

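View pics/top0.png

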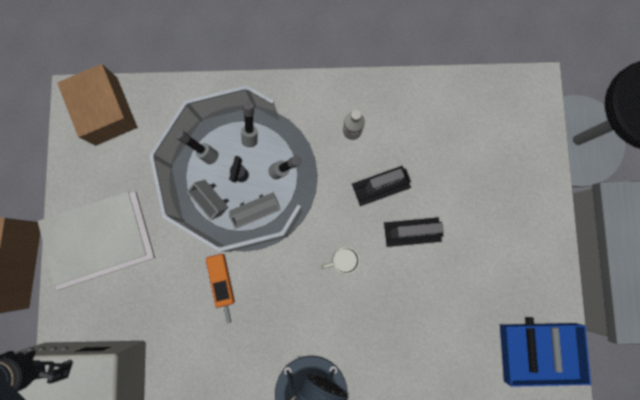

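```bash
cat > h.py <<'E'
import numpy as np, cv2
from station import manip
CAL={n:manip.get_calibration(n) for n in("scene","top")}
def ray(n,u,v):
    c=CAL[n]; f=200/np.tan(np.radians(c["vfov"])/2)
    d=np.array([(u-c["cx"])/f,(v-c["cy"])/f,1.0]); P=np.array(c["pose"]); return P[:3,3],P[:3,:3]@d
def onz(n,u,v,z):
    o,d=ray(n,u,v); return o+d*(z-o[2])/d[2]
def cloud(n,depth):
    v,u=np.mgrid[0:400,0:640]; c=CAL[n]; f=200/np.tan(np.radians(c["vfov"])/2)
    P=np.array(c["pose"]); X=np.stack([(u-c["cx"])/f*depth,(v-c["cy"])/f*depth,depth],-1)
    return X@P[:3,:3].T+P[:3,3]
def proj(n,p):
    c=CAL[n]; f=200/np.tan(np.radians(c["vfov"])/2);P=np.array(c["pose"]); q=P[:3,:3].T@(np.array(p)-P[:3,3])
    return np.array([c["cx"]+f*q[0]/q[2],c["cy"]+f*q[1]/q[2]])
E
python3 - <<'E'
from h import *
a=np.load("top0.npz"); p=a["p"]
cv2.imwrite("pics/crop1.png",cv2.resize(p[80:260,140:330,::-1],None,fx=4,fy=4,interpolation=cv2.INTER_CUBIC)[:600*2][:720,:760][:600])
cv2.imwrite("pics/crop2.png",cv2.resize(p[100:280,320:460,::-1],None,fx=5,fy=5,interpolation=cv2.INTER_CUBIC)[150:750])
C=cloud("top",a["d"])
d=a["d"]; print((d==0).mean())
for n,(u,v) in dict(knob=(236,165),c1=(387,180),c2=(420,230),p1=(208,198),p2=(254,208),table=(300,300),disc=(225,150)).items(): print(n,C[v,u])
E
```

```text
0.004359375
knob [0.63677066 0.18654679 0.14510173]
c1 [ 0.58619273 -0.22258232  0.13976201]
c2 [ 0.44897383 -0.30572398  0.13528274]
p1 [0.55400308 0.27338385 0.10164235]
p2 [0.52266997 0.14457788 0.102616  ]
table [0.25943806 0.02623776 0.0023924 ]
disc [0.70749764 0.24170319 0.03216216]
```

View pics/crop1.png

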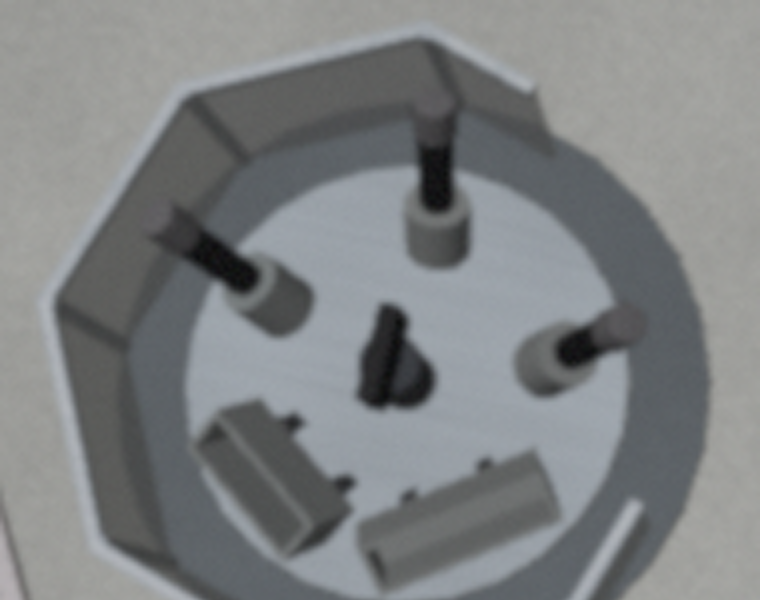

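View pics/crop2.png

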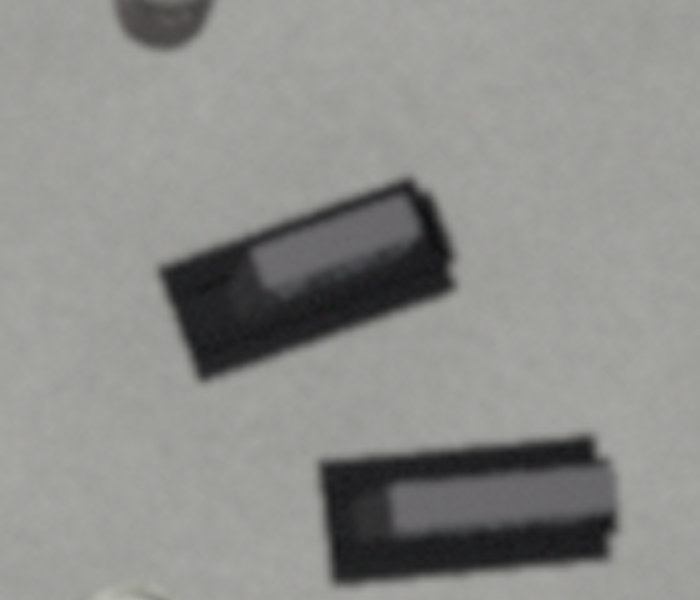

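Run:
```python
from h import *
for n in("top","scene"):
    a=np.load(n+"0.npz"); C=cloud(n,a["d"]).reshape(-1,3); col=a["p"].reshape(-1,3).astype(int)
    t=C[(abs(C[:,2])<.02)&(C[:,0]>.1)&(C[:,0]<.9)&(abs(C[:,1])<.6)]
    print(n,"table z",np.median(t[:,2]))
    near=np.hypot(C[:,0]-.63,C[:,1]-.187)
    k=C[(near<.06)&(C[:,2]>.12)]; print("knob n",len(k),k[:,2].max())
    k=k[k[:,2]>.138]
    r=cv2.minAreaRect((k[:,:2]*1000).astype(np.float32)); print("knob rect mm",r, "mean",k.mean(0), np.degrees(np.arctan2(*np.linalg.svd(k[:,:2]-k[:,:2].mean(0))[2][0][::-1])))
    # base circle: z 5..18
    c0=k[:,:2].mean(0)
    b=C[(C[:,2]>.006)&(C[:,2]<.018)&(near>.17)&(near<.24)]
    th=np.degrees(np.arctan2(b[:,1]-c0[1],b[:,0]-c0[0])); rr=np.hypot(*(b[:,:2]-c0).T)
    E=[]
    for s in range(-180,180,5):
        m=(th>=s)&(th<s+5)
        if m.sum()>4: E.append((s,m.sum(),round(np.percentile(rr[m],97),3)))
    print(E)
    g=C[(C[:,2]>.155)&(C[:,2]<.172)&(near>.19)&(near<.25)]
    th=np.degrees(np.arctan2(g[:,1]-c0[1],g[:,0]-c0[0])); rr=np.hypot(*(g[:,:2]-c0).T)
    print([(s,int(((th>=s)&(th<s+5)).sum()),round(np.median(rr[(th>=s)&(th<s+5)]),3)) for s in range(-180,180,5) if ((th>=s)&(th<s+5)).sum()>0])
```

```text
top table z 0.0002522534308693203
knob n 198 0.15279201973280787
knob rect mm ((628.7108764648438, 190.26766967773438), (16.99604034423828, 69.29619598388672), 76.48875427246094) mean [0.62826239 0.19030168 0.14432188] 166.23048420567508
[(-180, np.int64(68), np.float64(0.223)), (-175, np.int64(66), np.float64(0.223)), (-170, np.int64(71), np.float64(0.223)), (-165, np.int64(61), np.float64(0.222)), (-160, np.int64(64), np.float64(0.222)), (-155, np.int64(61), np.float64(0.223)), (-150, np.int64(60), np.float64(0.223)), (-145, np.int64(52), np.float64(0.227)), (-140, np.int64(50), np.float64(0.223)), (-135, np.int64(53), np.float64(0.223)), (-130, np.int64(54), np.float64(0.223)), (-125, np.int64(54), np.float64(0.222)), (-120, np.int64(87), np.float64(0.222)), (-115, np.int64(95), np.float64(0.222)), (-110, np.int64(94), np.float64(0.222)), (-105, np.int64(95), np.float64(0.222)), (-100, np.int64(91), np.float64(0.221)), (-95, np.int64(90), np.float64(0.222)), (-90, np.int64(95), np.float64(0.223)), (-85, np.int64(90), np.float64(0.222)), (-80, np.int64(80), np.float64(0.222)), (-75
[... 6881 characters left out ...]
p.float64(0.208)), (65, 49, np.float64(0.209)), (70, 53, np.float64(0.213)), (75, 49, np.float64(0.219)), (80, 43, np.float64(0.221)), (85, 36, np.float64(0.215)), (90, 31, np.float64(0.211)), (95, 30, np.float64(0.207)), (100, 32, np.float64(0.206)), (105, 26, np.float64(0.207)), (110, 28, np.float64(0.209)), (115, 29, np.float64(0.214)), (120, 27, np.float64(0.218)), (125, 36, np.float64(0.221)), (130, 40, np.float64(0.216)), (135, 37, np.float64(0.212)), (140, 36, np.float64(0.208)), (145, 34, np.float64(0.207)), (150, 35, np.float64(0.207)), (155, 34, np.float64(0.21)), (160, 30, np.float64(0.215)), (165, 34, np.float64(0.219)), (170, 41, np.float64(0.223)), (175, 34, np.float64(0.217))]
```

Run:
```python
from h import *
from scipy.optimize import least_squares
for n in("top","scene"):
    a=np.load(n+"0.npz"); C=cloud(n,a["d"]).reshape(-1,3)
    near=np.hypot(C[:,0]-.63,C[:,1]-.19)
    g=C[(C[:,2]>.155)&(C[:,2]<.172)&(near>.198)&(near<.24)]
    def f(p):
        d=g[:,:2]-p[:2]; th=np.arctan2(d[:,1],d[:,0]); k=np.round((th-p[2])/(np.pi/4))
        m=p[2]+k*np.pi/4; return d[:,0]*np.cos(m)+d[:,1]*np.sin(m)-p[3]
    s=least_squares(f,[.63,.19,np.radians(-79.5),.208],loss="soft_l1",f_scale=.002); 
    print(n,"axis",s.x[:2],"gap deg",np.degrees(s.x[2]),s.x[3],"rms",np.std(f(s.x)))
    c=s.x[:2]
    # pockets: rim points z .08-.115, inside r<.17
    rr=np.hypot(*(C[:,:2]-c).T); th=np.degrees(np.arctan2(*(C[:,:2]-c).T[::-1]))
    m=(rr<.168)&(rr>.06)&(C[:,2]>.05)&(C[:,2]<.12)
    print([(t,int((m&(th>=t)&(th<t+8)).sum())) for t in range(-180,180,8)])
    # stands/cassettes
    t=C[(C[:,2]>.125)&(C[:,2]<.15)&(C[:,1]<-.1)&(C[:,0]>.2)&(C[:,0]<.7)]
    l,lab=0,None
    for nm,mm in(("A",t[:,0]>.52),("B",t[:,0]<=.52)):
        q=t[mm]; q=q[np.linalg.norm(q[:,:2]-np.median(q[:,:2],0),axis=1)<.09]
        r=cv2.minAreaRect((q[:,:2]*1000).astype(np.float32)); print(nm,len(q),r,np.median(q[:,2]), q.mean(0))
```

```text
top axis [0.62832092 0.190297  ] gap deg -76.92452683374414 0.20634198854374305 rms 0.003291848352187623
[(-180, 111), (-172, 104), (-164, 106), (-156, 101), (-148, 110), (-140, 117), (-132, 72), (-124, 7), (-116, 0), (-108, 0), (-100, 90), (-92, 113), (-84, 64), (-76, 4), (-68, 0), (-60, 0), (-52, 0), (-44, 0), (-36, 0), (-28, 98), (-20, 140), (-12, 88), (-4, 10), (4, 0), (12, 0), (20, 0), (28, 0), (36, 0), (44, 78), (52, 128), (60, 132), (68, 24), (76, 0), (84, 0), (92, 3), (100, 82), (108, 148), (116, 123), (124, 126), (132, 127), (140, 134), (148, 129), (156, 28), (164, 36), (172, 129)]
A 340 ((590.7997436523438, -223.3255157470703), (26.396848678588867, 92.17308044433594), 18.4449462890625) 0.1372611873040619 [ 0.59019093 -0.2230514   0.13688827]
B 459 ((449.909912109375, -306.8477783203125), (26.677810668945312, 123.27013397216797), 4.215928077697754) 0.13714631666632182 [ 0.44958018 -0.30589592  0.13710695]
scene axis [0.63516435 0.19095451] gap deg -76.70117090072465 0.20669817393454196 rms 0.0035804780130020302
[(-180, 91), (-172, 69), (-164, 94), (-156, 116), (-148, 147), (-140, 147), (-132, 135), (-124, 11), (-116, 0), (-108, 0), (-100, 26), (-92, 132), (-84, 323), (-76, 39), (-68, 0), (-60, 0), (-52, 0), (-44, 0), (-36, 0), (-28, 10), (-20, 41), (-12, 138), (-4, 16), (4, 0), (12, 0), (20, 0), (28, 0), (36, 0), (44, 151), (52, 213), (60, 37), (68, 0), (76, 0), (84, 0), (92, 1), (100, 168), (108, 189), (116, 125), (124, 130), (132, 129), (140, 135), (148, 153), (156, 36), (164, 85), (172, 148)]
A 289 ((597.5450439453125, -222.61773681640625), (30.466188430786133, 91.66603088378906), 18.462501525878906) 0.13544040464650198 [ 0.6001619  -0.22105297  0.13415743]
B 291 ((455.56134033203125, -307.9951477050781), (33.249656677246094, 123.92140197753906), 4.477186679840088) 0.13541844604246944 [ 0.45925645 -0.30356633  0.13401682]
```

```bash
cat >> h.py <<'E'
def yaw_y(s):
    from scipy.spatial.transform import Rotation as R
    M=R.from_quat(s["tool_rot"]).as_matrix(); return M
def plan(x=None,y=None,z=None,yaw=None):
    """deltas from the measured pose to world TCP; yaw = tool-y direction deg (mod 180)"""
    s=manip.sense(); M=yaw_y(s); p=np.array(s["tcp_pos"]); t=p.copy()
    for i,v in enumerate((x,y,z)):
        if v is not None: t[i]=v
    d=M.T@(t-p); cur=np.degrees(np.arctan2(M[1,1],M[0,1])); tw=0
    if yaw is not None: tw=-((yaw-cur+90)%180-90)
    print("t",round(s["t"],2),"tcp",p.round(4),"yaw",round(cur,2),"tilt z",M[:,2].round(3),"q",np.round(s["q"],2),"F",np.round(s["force"],1),"gap",round(s["finger_gap"],3))
    print("delta units",(d/.4).round(4),"twist units",round(np.radians(tw)/.5,3),"q6 after~",round(s["q"][5]+np.radians(tw),2))
E
python3 - <<'E'
from h import *
plan(.6315,.1905,.20,76.4)
a=np.load("top0.npz"); C=cloud("top",a["d"]).reshape(-1,3); c=np.array([.628,.190])
for ang in(-157.5,130.5):
    u=np.array([np.cos(np.radians(ang)),np.sin(np.radians(ang))]); v=np.array([-u[1],u[0]])
    d=C[:,:2]-c; A=d@u;B=d@v
    m=(A>.08)&(A<.16)&(abs(B)<.09)&(C[:,2]>.05)&(C[:,2]<.12); q=C[m]
    r=cv2.minAreaRect((q[:,:2]*1000).astype(np.float32)); print(ang,m.sum(),r, np.degrees(np.arctan2(r[0][1]-190,r[0][0]-628)))
E
```

```text
t 0.1 tcp [0.1603 0.6035 0.2414] yaw 75.11 tilt z [-0.001 -0.002 -1.   ] q [ 1.13  0.53  1.43  0.    1.18 -0.18] F [0.6 0.6 0.1] gap 1.0
delta units [-1.4038 -0.6949  0.1044] twist units -0.045 q6 after~ -0.2
-157.5 908 ((518.3306884765625, 156.72796630859375), (65.26799011230469, 157.63050842285156), 21.631669998168945) -163.12298504706314
130.5 967 ((540.9863891601562, 267.90118408203125), (150.44387817382812, 67.73310089111328), 42.33319091796875) 138.16268295664966
```

Request:
move_arm:
  deltas:
    - [-0.09,-0.045,0,-0.01,100]
    - [-0.18,-0.09,0,-0.02,100]
    - [-0.27,-0.135,0,-0.03,100]
    - [-0.36,-0.18,0,-0.04,100]
    - [-0.45,-0.22,0,-0.045,100]
    - [-0.54,-0.27,0,-0.045,100]
    - [-0.63,-0.31,0,-0.045,100]
    - [-0.72,-0.36,0,-0.045,100]
  force: 40

```text
t: 0.77
tcp_pos: [0.403, 0.3896, 0.242]
tool_rot: [0.118, 0.993, 0.0, -0.0]
force: [1.6, 1.2, 0.0]
finger_gap: 1.001
```

```bash
python3 -c "
from h import *
plan(.6315,.1905,.20,76.4)"
```

```text
t 0.77 tcp [0.403  0.3896 0.242 ] yaw 76.41 tilt z [-0.  0. -1.] q [ 0.57  0.44  1.6   0.    1.1  -0.76] F [1.6 1.2 0. ] gap 1.001
delta units [-0.6721 -0.3497  0.1049] twist units 0.0 q6 after~ -0.76
```

Request:
move_arm:
  deltas:
    - [-0.09,-0.05,0,0,100]
    - [-0.18,-0.095,0,0,100]
    - [-0.27,-0.14,0,0,100]
    - [-0.36,-0.19,0,0,100]
    - [-0.45,-0.235,0.02,0,100]
    - [-0.54,-0.28,0.05,0,100]
    - [-0.63,-0.33,0.08,0,100]
    - [-0.672,-0.35,0.105,0,100]

```text
t: 1.43
tcp_pos: [0.6336, 0.1876, 0.1993]
tool_rot: [0.12, 0.993, -0.001, 0.001]
force: [-0.0, 0.3, -0.6]
finger_gap: 1.003
```

Run:
```python
from h import *
plan(.6315,.1905,.125,76.4)
s=manip.sense()
for n in("scene","top"):
    p,d=manip.snapshot(n); np.savez(f"{n}1.npz",p=p,d=d)
    for q in([0,0,.011],[0,.04,.0],[0,-.04,0]):
        w=np.array(s["tcp_pos"])+yaw_y(s)@np.array(q); u=proj(n,w); cv2.circle(p,(int(round(u[0])),int(round(u[1]))),1,(255,0,0),-1)
    u=proj(n,s["tcp_pos"]).astype(int)
    y0,x0=max(0,u[1]-75),max(0,u[0]-100)
    cv2.imwrite(f"pics/{n}1.png",cv2.resize(p[y0:y0+150,x0:x0+200,::-1],None,fx=4,fy=4,interpolation=cv2.INTER_CUBIC)); print(n,x0,y0)
```

```text
t 1.43 tcp [0.6336 0.1876 0.1993] yaw 76.22 tilt z [ 0.002 -0.001 -1.   ] q [ 0.12  0.62  1.38 -0.    1.14 -1.21] F [-0.   0.3 -0.6] gap 1.003
delta units [0.0073 0.006  0.1856] twist units -0.006 q6 after~ -1.21
scene 295 130
top 131 86
```

View pics/scene1.png

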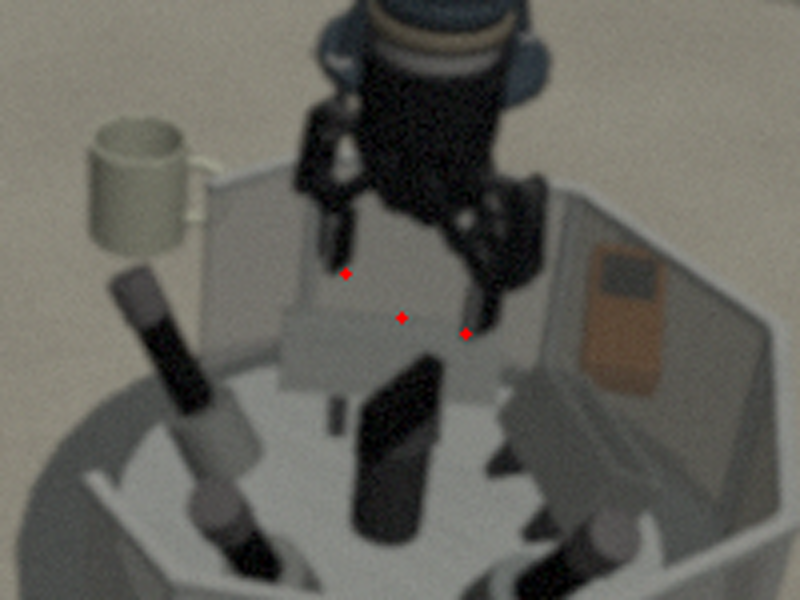

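View pics/top1.png

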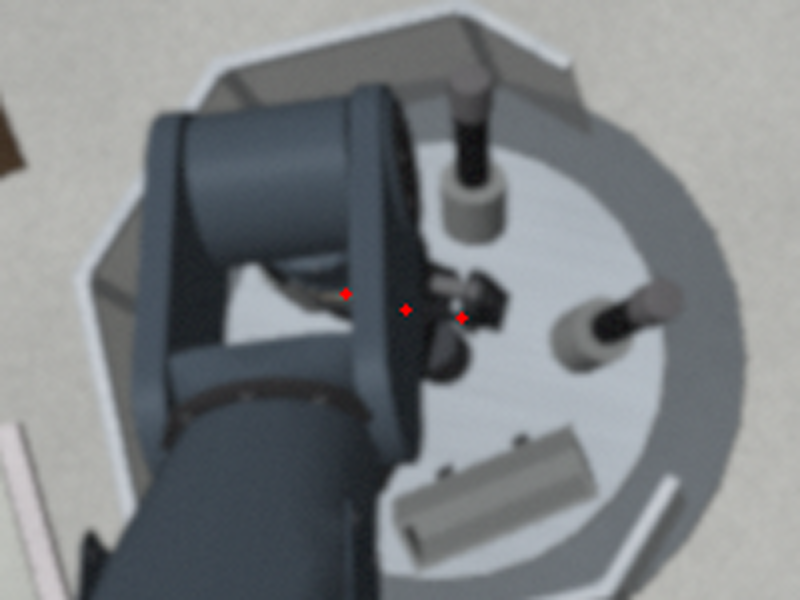

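```bash
python3 -c "
from h import *
plan(.6315,.1905,.125,76.4)"
```

```text
t 1.53 tcp [0.632  0.188  0.1974] yaw 76.12 tilt z [-0.003 -0.001 -1.   ] q [ 0.12  0.62  1.38 -0.    1.14 -1.21] F [-0.6 -0.6 -0.3] gap 1.0
delta units [0.0022 0.0061 0.1811] twist units -0.01 q6 after~ -1.21
```

Request:
move_arm:
  deltas:
    - [0.002,0.006,0.05,-0.01,100]
    - [0.002,0.006,0.1,-0.01,100]
    - [0.002,0.006,0.15,-0.01,100]
    - [0.002,0.006,0.182,-0.01,100]
    - [0.002,0.006,0.182,-0.01,0]
    - [0.002,0.006,0.182,-0.01,0]
    - [0.002,0.006,0.182,-0.01,0]
    - [0.002,0.006,0.182,-0.01,0]
  force: 40

```text
t: 2.2
tcp_pos: [0.6309, 0.1946, 0.1291]
tool_rot: [0.116, 0.993, 0.0, 0.001]
force: [0.6, 0.7, 0.6]
finger_gap: 0.459
```

```bash
python3 -c "
from h import *
plan()
print(manip.sense()['ft_torque'])"
```

```text
t 2.2 tcp [0.6309 0.1946 0.1291] yaw 76.71 tilt z [ 0.003  0.    -1.   ] q [ 0.13  0.71  1.43  0.    1.   -1.21] F [0.6 0.7 0.6] gap 0.459
delta units [0. 0. 0.] twist units 0.0 q6 after~ -1.21
[-0.01650948  0.04113892 -0.02085025]
```

Request:
move_arm:
  deltas:
    - [0,0,0,0,0]
    - [0,0,0,0,0]
    - [0,0,0,0,0]
    - [0,0,0,0,0]
    - [0,0,0,-0.2,0]
    - [0,0,0,-0.4,0]
    - [0,0,0,-0.6,0]
    - [0,0,0,-0.8,0]

```text
t: 2.87
tcp_pos: [0.6303, 0.1924, 0.1291]
tool_rot: [-0.086, 0.996, -0.001, 0.0]
force: [-2.0, -5.3, 5.6]
finger_gap: 0.18
```

```bash
python3 -c "
from h import *
plan(yaw=157.1)
print(manip.sense()['ft_torque'])"
```

```text
t 2.87 tcp [0.6303 0.1924 0.1291] yaw 99.85 tilt z [ 0.001 -0.002 -1.   ] q [ 0.13  0.71  1.43 -0.    1.   -1.61] F [-2.  -5.3  5.6] gap 0.18
delta units [0. 0. 0.] twist units -1.998 q6 after~ -2.61
[-0.8106855   0.25048669 -0.45315506]
```

Request:
move_arm:
  deltas:
    - [0,0,0,-0.2,0]
    - [0,0,0,-0.4,0]
    - [0,0,0,-0.6,0]
    - [0,0,0,-0.8,0]
    - [0,0,0,-1.0,0]
    - [0,0,0,-1.0,0]
    - [0,0,0,-1.0,0]
    - [0,0,0,-1.0,0]

```text
t: 3.53
tcp_pos: [0.6305, 0.1922, 0.1291]
tool_rot: [-0.327, 0.945, -0.001, 0.0]
force: [-1.4, -6.6, 4.3]
finger_gap: 0.183
```

Request:
move_arm:
  deltas:
    - [0,0,0,-0.2,0]
    - [0,0,0,-0.4,0]
    - [0,0,0,-0.6,0]
    - [0,0,0,-0.8,0]
    - [0,0,0,-0.9,0]
    - [0,0,0,-0.95,0]
    - [0,0,0,-1.0,0]
    - [0,0,0,-1.0,0]

```text
t: 4.2
tcp_pos: [0.6307, 0.1921, 0.129]
tool_rot: [-0.552, 0.834, -0.002, -0.0]
force: [-1.3, -6.6, 4.2]
finger_gap: 0.182
```

```bash
python3 -c "
from h import *
plan(yaw=157.1)
print(manip.sense()['ft_torque'])"
```

```text
t 4.2 tcp [0.6307 0.1921 0.129 ] yaw 156.98 tilt z [ 0.001 -0.003 -1.   ] q [ 0.13  0.71  1.43 -0.    1.   -2.61] F [-1.3 -6.6  4.2] gap 0.182
delta units [0. 0. 0.] twist units -0.004 q6 after~ -2.61
[-0.6328669   0.20064122  0.226148  ]
```

Request:
move_arm:
  deltas:
    - [0,0,0,0,100]
    - [0,0,0,0,100]
    - [0,0,0,0,100]
    - [0,0,0,0,100]
    - [0,0,-0.08,0,100]
    - [0,0,-0.18,0,100]
    - [0,0,-0.26,0,100]
    - [0,0,-0.3,0,100]

```text
t: 4.87
tcp_pos: [0.6321, 0.1949, 0.2524]
tool_rot: [-0.551, 0.834, -0.002, 0.004]
force: [-0.4, -0.2, 0.0]
finger_gap: 0.999
```

```bash
python3 -c "
from h import *
plan(.4515,-.3065,.24,4.2)"
```

```text
t 4.87 tcp [0.6321 0.1949 0.2524] yaw 156.93 tilt z [ 0.008  0.001 -1.   ] q [ 0.13  0.56  1.33  0.    1.24 -2.61] F [-0.4 -0.2  0. ] gap 0.999
delta units [ 1.3303 -0.0755  0.0258] twist units -0.952 q6 after~ -3.08
```

Request:
move_arm:
  deltas:
    - [0.06,0,0,0.2,100]
    - [0.16,-0.01,0,0.4,100]
    - [0.26,-0.01,0,0.6,100]
    - [0.36,-0.02,0,0.8,100]
    - [0.46,-0.02,0,1.0,100]
    - [0.56,-0.03,0,1.0,100]
    - [0.64,-0.04,0,1.0,100]
    - [0.7,-0.04,0,1.0,100]

```text
t: 5.53
tcp_pos: [0.5344, -0.0722, 0.2477]
tool_rot: [-0.327, 0.945, -0.0, 0.0]
force: [0.9, -0.2, -0.1]
finger_gap: 0.998
```

Run:
```python
from h import *
plan(.4515,-.3065,.24,4.2)
p,d=manip.snapshot("top"); np.savez("top2.npz",p=p,d=d)
cv2.imwrite("pics/top2.png",cv2.resize(p[80:270,140:400,::-1],None,fx=3,fy=3,interpolation=cv2.INTER_CUBIC))
```

```text
t 5.53 tcp [ 0.5344 -0.0722  0.2477] yaw 128.17 tilt z [ 0.001 -0.001 -1.   ] q [-0.34  0.41  1.64 -0.    1.09 -2.58] F [ 0.9 -0.2 -0.1] gap 0.998
delta units [ 0.525  -0.3324  0.0195] twist units -1.956 q6 after~ -3.56
```

View pics/top2.png

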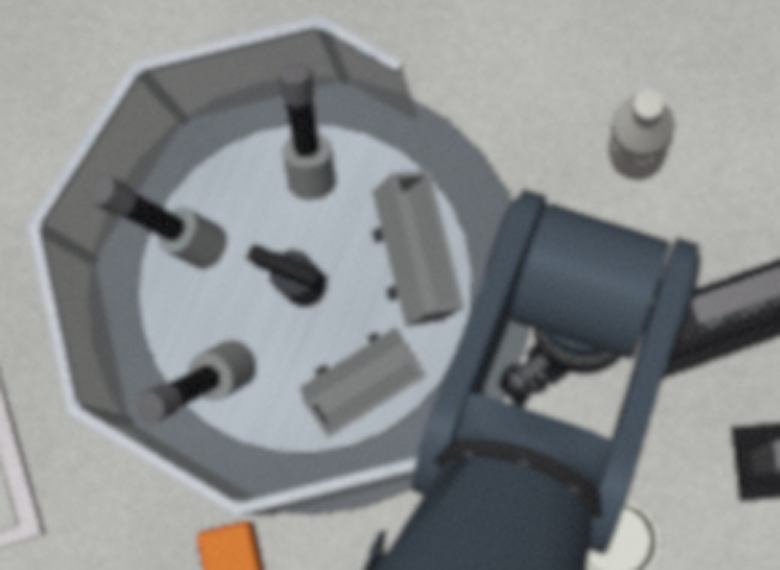

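```bash
cat > pocket.py <<'E'
from h import *
import sys
def pocket(f,c=(.6285,.190),ang=-76.8,hw=.07):
    a=np.load(f); C=cloud("top",a["d"]).reshape(-1,3); d=C[:,:2]-np.array(c)
    u=np.array([np.cos(np.radians(ang)),np.sin(np.radians(ang))]); v=np.array([-u[1],u[0]])
    A=d@u;B=d@v
    m=(A>.085)&(A<.165)&(abs(B)<hw+.03)&(C[:,2]>.055)&(C[:,2]<.125)
    q=np.c_[A,B,C[:,2]][m]; print("n",len(q),"B ext",np.percentile(q[:,1],[1,99]),"mid",np.percentile(q[:,1],[1,99]).mean())
    # inner (high) lip ridge: for each B bin the highest point
    R=[]
    for b in np.arange(-hw*.85,hw*.85,.008):
        k=q[abs(q[:,1]-b)<.004]
        if len(k): 
            t=k[k[:,2]>k[:,2].max()-.006]; R.append([b,t[:,0].mean(),k[:,2].max()])
    R=np.array(R); s=np.polyfit(R[:,0],R[:,1],1); print("inner lip A",s[1].round(4),"slope deg",np.degrees(np.arctan(s[0])).round(2),"z",np.median(R[:,2]).round(4))
    r=cv2.minAreaRect((q[:,:2]*1000).astype(np.float32)); print("rect",r)
if __name__=="__main__": pocket(sys.argv[1],hw=float(sys.argv[2]))
E
python3 pocket.py top2.npz .07
```

```text
n 876 B ext [-0.06947976  0.06909248] mid -0.0001936395831199922
inner lip A 0.1129 slope deg 0.09 z 0.1067
rect ((116.24345397949219, -13.640571594238281), (168.81118774414062, 61.74815368652344), 89.82673645019531)
```

Request:
move_arm:
  deltas:
    - [0.08,-0.05,0,0.2,100]
    - [0.16,-0.1,0,0.4,100]
    - [0.24,-0.15,0,0.6,100]
    - [0.32,-0.2,0,0.8,100]
    - [0.4,-0.25,0,1.0,100]
    - [0.47,-0.295,0,1.0,100]
    - [0.51,-0.32,0,1.0,100]
    - [0.525,-0.332,0,1.0,100]

```text
t: 6.25
tcp_pos: [0.4516, -0.3067, 0.2475]
tool_rot: [-0.082, 0.997, -0.001, 0.0]
force: [-0.1, -0.2, 0.6]
finger_gap: 1.003
```

Request:
move_arm:
  deltas:
    - [0,0,0,0.2,100]
    - [0,0,0,0.4,100]
    - [0,0,0,0.6,100]
    - [0,0,0,0.8,100]
    - [0,0,0,1.0,100]
    - [0,0,0,1.0,100]
    - [0,0,0,1.0,100]
    - [0,0,0,1.0,100]

```text
t: 6.92
tcp_pos: [0.4526, -0.3033, 0.2475]
tool_rot: [0.164, 0.986, 0.0, -0.0]
force: [-0.1, -0.4, 0.0]
finger_gap: 0.999
```

Request:
move_arm:
  deltas:
    - [0,0,0,0.2,100]
    - [0,0,0,0.4,100]
    - [0,0,0,0.6,100]
    - [0,0,0,0.8,100]
    - [0,0,0,1.0,100]
    - [0,0,0,1.0,100]
    - [0,0,0,1.0,100]
    - [0,0,0,1.0,100]

```text
t: 7.58
tcp_pos: [0.4523, -0.3039, 0.2475]
tool_rot: [0.403, 0.915, 0.0, -0.0]
force: [-0.4, 0.5, -0.4]
finger_gap: 1.001
```

```bash
python3 -c "
from h import *
plan(.4515,-.3065,.24,4.2)"
```

```text
t 7.58 tcp [ 0.4523 -0.3039  0.2475] yaw 42.48 tilt z [ 0.  0. -1.] q [-0.8   0.41  1.63  0.    1.1  -1.54] F [-0.4  0.5 -0.4] gap 1.001
delta units [-0.0035 -0.0059  0.0187] twist units 1.336 q6 after~ -0.87
```

Request:
move_arm:
  deltas:
    - [0,0,0,0.2,100]
    - [0,0,0.02,0.4,100]
    - [0,0,0.04,0.6,100]
    - [0,0,0.06,0.8,100]
    - [0,0,0.08,1.0,100]
    - [0,0,0.1,1.0,100]
    - [0,0,0.1,1.0,100]
    - [0,0,0.1,1.0,100]

```text
t: 8.25
tcp_pos: [0.452, -0.3038, 0.2071]
tool_rot: [0.617, 0.787, 0.0, -0.001]
force: [0.7, -0.5, 0.4]
finger_gap: 1.0
```

```bash
python3 -c "
from h import *
plan(.4515,-.3065,.108,4.2)"
```

```text
t 8.25 tcp [ 0.452  -0.3038  0.2071] yaw 13.84 tilt z [-0.001  0.001 -1.   ] q [-0.8   0.47  1.67 -0.    1.01 -1.04] F [ 0.7 -0.5  0.4] gap 1.0
delta units [-0.0063 -0.0028  0.2478] twist units 0.336 q6 after~ -0.87
```

Request:
move_arm:
  deltas:
    - [-0.006,-0.003,0.02,0.2,100]
    - [-0.006,-0.003,0.06,0.336,100]
    - [-0.006,-0.003,0.13,0.336,100]
    - [-0.006,-0.003,0.2,0.336,100]
    - [-0.006,-0.003,0.235,0.336,100]
    - [-0.006,-0.003,0.248,0.336,100]
    - [-0.006,-0.003,0.248,0.336,100]
    - [-0.006,-0.003,0.248,0.336,0]
  force: 60

```text
t: 8.92
tcp_pos: [0.4522, -0.3072, 0.109]
tool_rot: [0.681, 0.732, -0.0, 0.001]
force: [-0.1, 0.5, 0.0]
finger_gap: 0.883
```

Request:
move_arm:
  deltas:
    - [0,0,0,0,0]
    - [0,0,0,0,0]
    - [0,0,0,0,0]
    - [0,0,0,0,0]
    - [0,0,0,0,0]
    - [0,0,0,0,0]
    - [0,0,0,0,0]
    - [0,0,0,0,0]
  force: 60

```text
t: 9.58
tcp_pos: [0.4522, -0.3072, 0.1093]
tool_rot: [0.682, 0.732, -0.0, 0.001]
force: [-0.3, 0.3, 5.8]
finger_gap: 0.299
```

```bash
python3 -c "
from h import *
plan(.4515,-.3065,.108,4.2)
print(manip.sense()['ft_torque'])"
```

```text
t 9.58 tcp [ 0.4522 -0.3072  0.1093] yaw 4.05 tilt z [ 0.001 -0.002 -1.   ] q [-0.8   0.62  1.74  0.    0.78 -0.87] F [-0.3  0.3  5.8] gap 0.299
delta units [ 0.0018 -0.0016  0.0033] twist units -0.005 q6 after~ -0.87
[0.07939448 0.02468401 0.06725348]
```

Request:
move_arm:
  deltas:
    - [0,0,-0.03,0,0]
    - [0,0,-0.08,0,0]
    - [0,0,-0.14,0,0]
    - [0,0,-0.21,0,0]
    - [0,0,-0.28,0,0]
    - [0,0,-0.35,0,0]
    - [0,0,-0.4,0,0]
    - [0,0,-0.42,0,0]

```text
t: 10.25
tcp_pos: [0.4523, -0.3072, 0.2788]
tool_rot: [0.682, 0.732, -0.0, 0.002]
force: [0.7, -1.2, -3.3]
finger_gap: 0.299
```

Run:
```python
from h import *
plan(.6597,.0634,.277,-76.8)
p,d=manip.snapshot("scene"); np.savez("scene3.npz",p=p,d=d)
cv2.imwrite("pics/scene3.png",cv2.resize(p[50:300,160:430,::-1],None,fx=2.2,fy=2.2,interpolation=cv2.INTER_CUBIC))
```

```text
t 10.25 tcp [ 0.4523 -0.3072  0.2788] yaw 4.05 tilt z [ 0.003 -0.003 -1.   ] q [-0.8   0.38  1.59  0.    1.17 -0.87] F [ 0.7 -1.2 -3.3] gap 0.299
delta units [0.8877 0.5826 0.0033] twist units 2.822 q6 after~ 0.54
```

View pics/scene3.png

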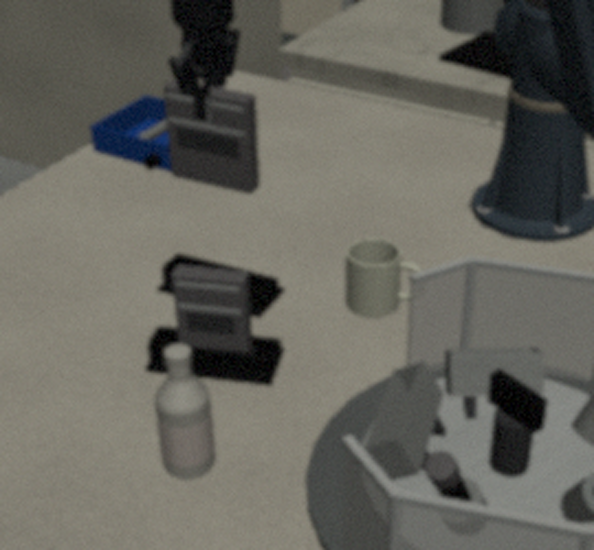

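```bash
cat > held.py <<'E'
from h import *
import sys
def held(f,hw,zlo,zhi):
    a=np.load(f); C=cloud("scene",a["d"]).reshape(-1,3); s=manip.sense(); M=yaw_y(s); L=(C-s["tcp_pos"])@M
    m=(abs(L[:,0])<hw+.03)&(abs(L[:,1])<.03)&(L[:,2]>zlo)&(L[:,2]<zhi)
    q=L[m]; print("n",len(q),"x ext",np.percentile(q[:,0],[1,99]).round(4),"mid",np.percentile(q[:,0],[1,99]).mean().round(4),"y med",np.median(q[:,1]).round(4))
    zz=L[(abs(L[:,0])<hw*.8)&(abs(L[:,1])<.03)&(L[:,2]>.02)&(L[:,2]<.2)][:,2]; print("bottom z",np.percentile(zz,[1,99]).round(4))
    k=np.polyfit(q[:,2],q[:,1],1); print("tilt deg",np.degrees(np.arctan(k[0])).round(2))
held(sys.argv[1],float(sys.argv[2]),.03,.09)
E
python3 held.py scene3.npz .061
```

```text
n 760 x ext [-0.0594  0.0604] mid 0.0005 y med 0.014
bottom z [0.0203 0.0998]
tilt deg -0.04
```

Request:
move_arm:
  deltas:
    - [0.04,0.025,0,0.15,0]
    - [0.11,0.07,0,0.3,0]
    - [0.19,0.125,0,0.45,0]
    - [0.27,0.18,0,0.6,0]
    - [0.35,0.235,0,0.75,0]
    - [0.43,0.285,0,0.9,0]
    - [0.51,0.335,0,1.0,0]
    - [0.57,0.375,0,1.0,0]

```text
t: 10.97
tcp_pos: [0.5846, -0.0653, 0.2736]
tool_rot: [0.842, 0.54, -0.001, -0.002]
force: [0.1, -1.0, -4.5]
finger_gap: 0.294
```

```bash
python3 -c "
from h import *
plan(.6597,.0634,.277,-76.8)"
```

```text
t 10.97 tcp [ 0.5846 -0.0653  0.2736] yaw -24.63 tilt z [-0.005  0.003 -1.   ] q [-0.3   0.45  1.49  0.    1.21  0.13] F [ 0.1 -1.  -4.5] gap 0.294
delta units [ 0.3706  0.0365 -0.0086] twist units 1.821 q6 after~ 1.04
```

Request:
move_arm:
  deltas:
    - [0.06,0.005,-0.01,0.2,0]
    - [0.12,0.01,-0.01,0.4,0]
    - [0.18,0.02,-0.01,0.6,0]
    - [0.24,0.025,-0.01,0.8,0]
    - [0.3,0.03,-0.01,1.0,0]
    - [0.35,0.035,-0.01,1.0,0]
    - [0.37,0.036,-0.01,1.0,0]
    - [0.37,0.036,-0.01,1.0,0]

```text
t: 11.63
tcp_pos: [0.6593, 0.0618, 0.2775]
tool_rot: [0.949, 0.317, -0.002, -0.001]
force: [0.1, -1.0, -3.0]
finger_gap: 0.299
```

Request:
move_arm:
  deltas:
    - [0,0,0,0.2,0]
    - [0,0,0,0.4,0]
    - [0,0,0,0.6,0]
    - [0,0,0,0.7,0]
    - [0,0,0,0.8,0]
    - [0,0,0,0.82,0]
    - [0,0,0,0.82,0]
    - [0,0,0,0.82,0]

```text
t: 12.3
tcp_pos: [0.6593, 0.0591, 0.2797]
tool_rot: [0.993, 0.116, -0.001, 0.0]
force: [-0.1, 0.8, -3.7]
finger_gap: 0.296
```

```bash
cat >> h.py <<'E'
AX=np.array([.630,.190]); G=-76.8
def rpos():
    s=manip.sense(); u=np.array([np.cos(np.radians(G)),np.sin(np.radians(G))]); d=np.array(s["tcp_pos"])[:2]-AX
    print("r",round(d@u,4),"tang",round(d@np.array([-u[1],u[0]]),4),"z",round(s["tcp_pos"][2],4))
def planr(r,z,yaw=G,tang=0):
    u=np.array([np.cos(np.radians(G)),np.sin(np.radians(G))]); t=AX+r*u+tang*np.array([-u[1],u[0]]); rpos(); plan(t[0],t[1],z,yaw)
E
python3 - <<'E'
from h import *
planr(.130,.21)
p,d=manip.snapshot("scene"); np.savez("scene4.npz",p=p,d=d)
cv2.imwrite("pics/scene4.png",cv2.resize(p[90:340,270:520,::-1],None,fx=2.4,fy=2.4,interpolation=cv2.INTER_CUBIC))
p,d=manip.snapshot("top"); np.savez("top4.npz",p=p,d=d)
cv2.imwrite("pics/top4.png",cv2.resize(p[80:270,140:400,::-1],None,fx=3,fy=3,interpolation=cv2.INTER_CUBIC))
E
python3 held.py scene4.npz .061; python3 pocket.py top4.npz .07
```

```text
r 0.1342 tang -0.0014 z 0.2797
t 12.3 tcp [0.6593 0.0591 0.2797] yaw -76.73 tilt z [-0.002 -0.    -1.   ] q [-0.08  0.54  1.29 -0.    1.31  1.26] F [-0.1  0.8 -3.7] gap 0.296
delta units [ 0.0038 -0.0104  0.1742] twist units 0.002 q6 after~ 1.26
n 465 x ext [-0.0524  0.0647] mid 0.0062 y med -0.0082
bottom z [0.0232 0.1993]
tilt deg -1.01
n 118 B ext [-0.06923301  0.0574087 ] mid -0.005912157545465466
inner lip A 0.1223 slope deg -26.37 z 0.0865
rect ((122.1292724609375, -2.3566741943359375), (39.549949645996094, 138.4485321044922), 19.64420509338379)
```

View pics/scene4.png

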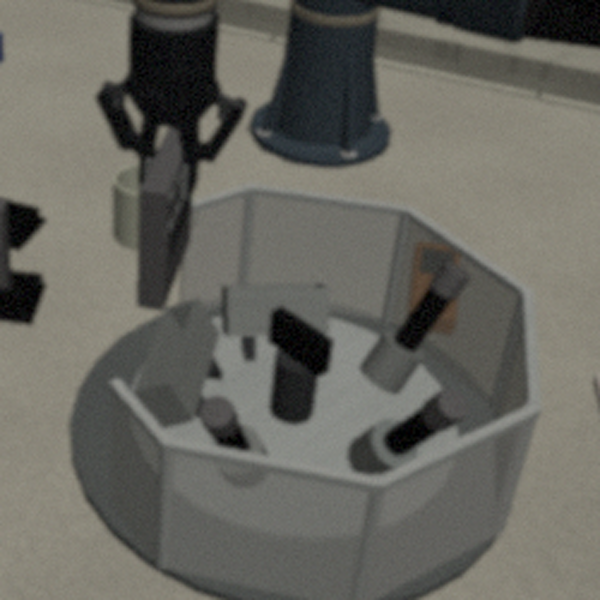

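View pics/top4.png

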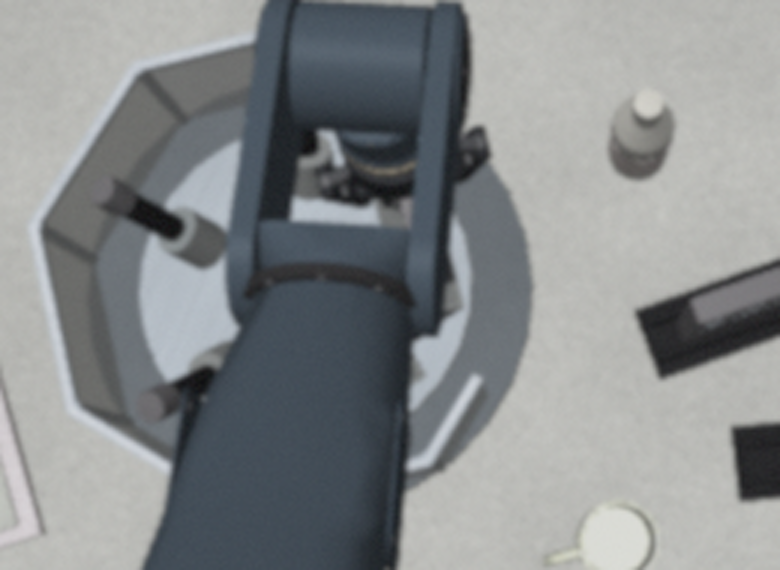

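Request:
move_arm:
  deltas:
    - [0.004,-0.01,0.05,0,0]
    - [0.004,-0.01,0.1,0,0]
    - [0.004,-0.01,0.14,0,0]
    - [0.004,-0.01,0.165,0,0]
    - [0.004,-0.01,0.17,0,0]
    - [0.004,-0.01,0.17,0,0]
    - [0.004,-0.01,0.17,0,0]
    - [0.004,-0.01,0.17,0,0]

```text
t: 13.07
tcp_pos: [0.6615, 0.0641, 0.2138]
tool_rot: [0.993, 0.115, 0.001, 0.0]
force: [0.6, 1.1, -3.2]
finger_gap: 0.296
```

Run:
```python
from h import *
planr(.130,.186)
```

```text
r 0.1298 tang 0.002 z 0.2138
t 13.07 tcp [0.6615 0.0641 0.2138] yaw -76.74 tilt z [ 0.003 -0.    -1.   ] q [-0.07  0.61  1.36 -0.    1.17  1.27] F [ 0.6  1.1 -3.2] gap 0.296
delta units [-0.0051  0.0005  0.0694] twist units 0.002 q6 after~ 1.27
```

Request:
move_arm:
  deltas:
    - [-0.003,0,0.01,0,0]
    - [-0.003,0,0.02,0,0]
    - [-0.003,0,0.03,0,0]
    - [-0.003,0,0.04,0,0]
    - [-0.003,0,0.045,0,0]
    - [-0.003,0,0.05,0,0]
    - [-0.003,0,0.05,0,0]
    - [-0.003,0,0.05,0,0]

```text
t: 13.73
tcp_pos: [0.6594, 0.0639, 0.1921]
tool_rot: [0.993, 0.115, -0.0, -0.0]
force: [0.7, 0.5, -3.2]
finger_gap: 0.296
```

Run:
```python
from h import *
planr(.130,.186)
```

```text
r 0.1295 tang -0.0002 z 0.1921
t 13.73 tcp [0.6594 0.0639 0.1921] yaw -76.75 tilt z [-0.  0. -1.] q [-0.07  0.63  1.38 -0.    1.13  1.27] F [ 0.7  0.5 -3.2] gap 0.296
delta units [0.0006 0.0013 0.0153] twist units 0.002 q6 after~ 1.27
```

Request:
move_arm:
  deltas:
    - [0,0,0.004,0,0]
    - [0,0,0.008,0,0]
    - [0,0,0.012,0,0]
    - [0,0,0.016,0,0]
    - [0,0,0.018,0,0]
    - [0,0,0.02,0,0]
    - [0,0,0.02,0,0]
    - [0,0,0.02,0,0]

```text
t: 14.4
tcp_pos: [0.6601, 0.0641, 0.1873]
tool_rot: [0.993, 0.116, 0.001, 0.0]
force: [-1.3, 0.6, 8.4]
finger_gap: 0.293
```

Run:
```python
from h import *
planr(.130,.186)
p,d=manip.snapshot("scene"); np.savez("scene5.npz",p=p,d=d)
cv2.imwrite("pics/scene5.png",cv2.resize(p[150:300,290:440,::-1],None,fx=4,fy=4,interpolation=cv2.INTER_CUBIC))
```

```text
r 0.1295 tang 0.0005 z 0.1873
t 14.4 tcp [0.6601 0.0641 0.1873] yaw -76.7 tilt z [ 0.003 -0.    -1.   ] q [-0.07  0.64  1.38 -0.    1.12  1.27] F [-1.3  0.6  8.4] gap 0.293
delta units [-0.0013  0.0013  0.0032] twist units 0.003 q6 after~ 1.27
```

View pics/scene5.png

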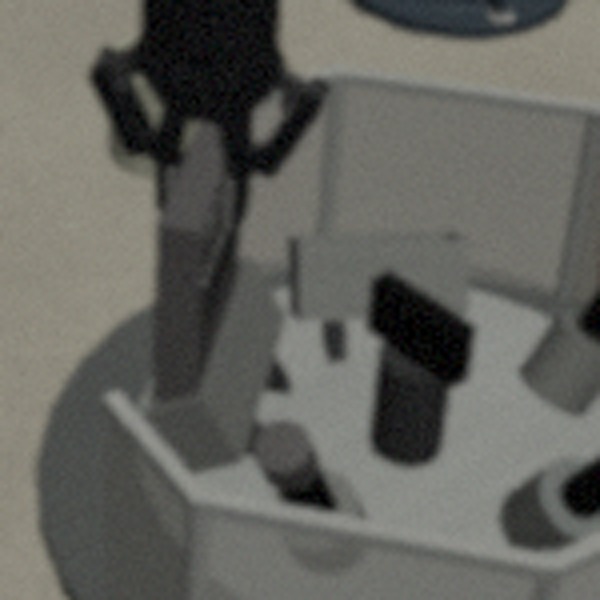

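Request:
move_arm:
  deltas:
    - [0,0,-0.006,0,0]
    - [0,-0.002,-0.006,0,0]
    - [0,-0.004,-0.006,0,0]
    - [0,-0.006,-0.006,0,0]
    - [0,-0.006,-0.003,0,0]
    - [0,-0.006,0,0,0]
    - [0,-0.006,0.003,0,0]
    - [0,-0.006,0.003,0,0]

```text
t: 15.12
tcp_pos: [0.6596, 0.0659, 0.1853]
tool_rot: [0.993, 0.116, 0.001, 0.0]
force: [-1.9, -2.8, 8.8]
finger_gap: 0.292
```

Run:
```python
from h import *
planr(.130,.186)
print(manip.sense()['ft_torque'])
```

```text
r 0.1275 tang 0.0005 z 0.1853
t 15.12 tcp [0.6596 0.0659 0.1853] yaw -76.72 tilt z [ 0.002 -0.001 -1.   ] q [-0.07  0.64  1.39 -0.    1.11  1.27] F [-1.9 -2.8  8.8] gap 0.292
delta units [-0.0013  0.0061 -0.0017] twist units 0.003 q6 after~ 1.27
[-0.41445814  0.40998266  0.13872186]
```

Request:
move_arm:
  deltas:
    - [0,0,0,0,45]
    - [0,0,0,0,58]
    - [0,0,0,0,58]
    - [0,0,0,0,58]
    - [0,0,-0.01,0,58]
    - [0,0,-0.025,0,58]
    - [0,0,-0.04,0,58]
    - [0,0,-0.045,0,58]

```text
t: 15.78
tcp_pos: [0.6597, 0.0663, 0.2027]
tool_rot: [0.993, 0.115, 0.001, 0.0]
force: [1.0, 0.8, 0.7]
finger_gap: 0.582
```

Run:
```python
from h import *
planr(.150,.205)
p,d=manip.snapshot("scene"); np.savez("scene6.npz",p=p,d=d)
cv2.imwrite("pics/scene6.png",cv2.resize(p[150:300,290:440,::-1],None,fx=4,fy=4,interpolation=cv2.INTER_CUBIC))
```

```text
r 0.1273 tang 0.0006 z 0.2027
t 15.78 tcp [0.6597 0.0663 0.2027] yaw -76.75 tilt z [ 0.002 -0.    -1.   ] q [-0.07  0.62  1.37  0.    1.15  1.27] F [1.  0.8 0.7] gap 0.582
delta units [-0.0016  0.0569 -0.0058] twist units 0.002 q6 after~ 1.27
```

View pics/scene6.png

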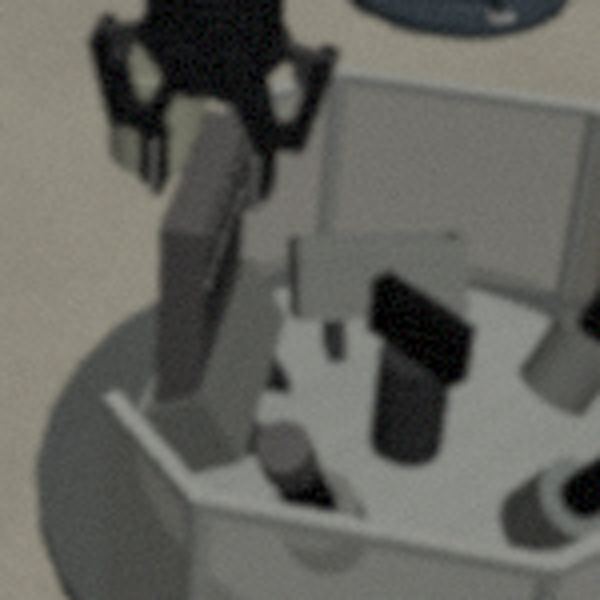

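Request:
move_arm:
  deltas:
    - [0,0.012,0,0,58]
    - [0,0.024,0,0,58]
    - [0,0.036,0,0,58]
    - [0,0.046,0,0,58]
    - [0,0.056,0.003,0,58]
    - [0,0.066,0.006,0,58]
    - [0,0.075,0.01,0,58]
    - [0,0.075,0.01,0,58]

```text
t: 16.5
tcp_pos: [0.6656, 0.0361, 0.1965]
tool_rot: [0.993, 0.115, -0.0, 0.0]
force: [0.2, -0.1, 0.3]
finger_gap: 0.584
```

Run:
```python
from h import *
planr(.150,.205)
p,d=manip.snapshot("scene"); np.savez("scene7.npz",p=p,d=d)
cv2.imwrite("pics/scene7.png",cv2.resize(p[150:300,290:440,::-1],None,fx=4,fy=4,interpolation=cv2.INTER_CUBIC))
```

```text
r 0.158 tang -0.0004 z 0.1965
t 16.5 tcp [0.6656 0.0361 0.1965] yaw -76.8 tilt z [-0.001 -0.    -1.   ] q [-0.11  0.63  1.36 -0.    1.15  1.23] F [ 0.2 -0.1  0.3] gap 0.584
delta units [ 0.0011 -0.02   -0.0213] twist units -0.0 q6 after~ 1.23
```

View pics/scene7.png

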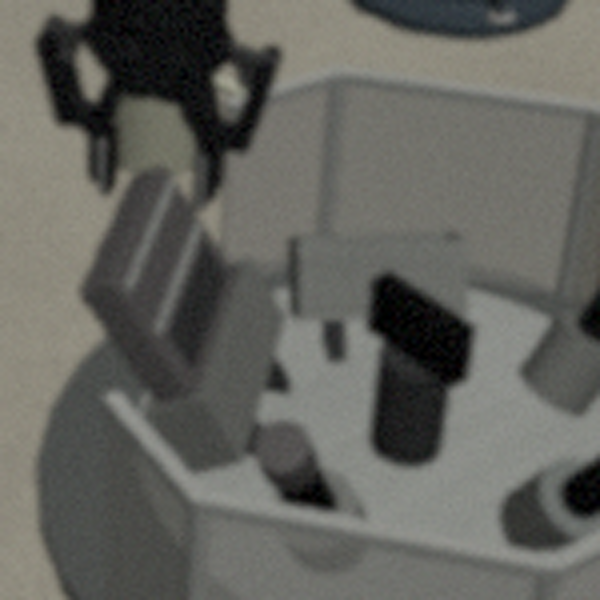

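```bash
cat > slab.py <<'E'
from h import *
import sys
def slab(f,n="scene",G=G,hw=.061,c=(.635,.191)):
    a=np.load(f); C=cloud(n,a["d"]).reshape(-1,3); u=np.array([np.cos(np.radians(G)),np.sin(np.radians(G))]); v=np.array([-u[1],u[0]])
    d=C[:,:2]-np.array(c); q=np.c_[d@u,d@v,C[:,2]]
    w=q[(q[:,0]>.135)&(q[:,0]<.2)&(abs(q[:,1])<.08)&(q[:,2]>.115)&(q[:,2]<.19)]
    print("n",len(w),"zmax",np.percentile(w[:,2],[97,99]).round(4),"tang ext",np.percentile(w[:,1],[1,99]).round(4))
    # pocket coords
    s,co=.5,np.sqrt(.75); X=(w[:,0]-.108)*co-(w[:,2]-.055)*s; Z=(w[:,0]-.108)*s+(w[:,2]-.055)*co
    print("pocket X pct",np.percentile(X,[2,25,50,75,98]).round(4),"Z max",np.percentile(Z,[95,99]).round(4))
    m=(X<-.005)&(Z<.12); k=np.polyfit(Z[m],X[m],1); print("inner face n",m.sum(),"tilt err deg",np.degrees(np.arctan(k[0])).round(2),"X at z=.065",np.polyval(k,.065).round(4))
slab(sys.argv[1],*([sys.argv[2]] if len(sys.argv)>2 else []))
E
python3 slab.py scene7.npz
```

```text
n 1033 zmax [0.1692 0.1701] tang ext [-0.061   0.0602]
pocket X pct [-0.0096 -0.0075 -0.0059  0.0023  0.0165] Z max [0.1302 0.1309]
inner face n 518 tilt err deg 2.66 X at z=.065 -0.0088
```

Request:
move_arm:
  deltas:
    - [0,0,-0.03,0,58]
    - [0,0,-0.08,-0.2,70]
    - [0,-0.04,-0.12,-0.4,100]
    - [0,-0.1,-0.12,-0.6,100]
    - [0,-0.17,-0.12,-0.8,100]
    - [0,-0.24,-0.12,-1.0,100]
    - [0,-0.31,-0.12,-1.0,100]
    - [0,-0.36,-0.12,-1.0,100]

```text
t: 17.22
tcp_pos: [0.632, 0.1799, 0.2465]
tool_rot: [0.934, 0.358, 0.001, -0.0]
force: [-0.6, 0.6, 0.5]
finger_gap: 1.003
```

Run:
```python
from h import *
plan(.6305,.1905,.127,-22.8)
```

```text
t 17.22 tcp [0.632  0.1799 0.2465] yaw -48.0 tilt z [ 0.001  0.001 -1.   ] q [0.11 0.57 1.34 0.   1.23 0.94] F [-0.6  0.6  0.5] gap 1.003
delta units [ 0.0147 -0.0222  0.2987] twist units -0.88 q6 after~ 0.5
```

Request:
move_arm:
  deltas:
    - [0.01,-0.02,0,-0.2,100]
    - [0.015,-0.022,0.02,-0.4,100]
    - [0.015,-0.022,0.05,-0.6,100]
    - [0.015,-0.022,0.08,-0.8,100]
    - [0.015,-0.022,0.1,-0.88,100]
    - [0.015,-0.022,0.12,-0.88,100]
    - [0.015,-0.022,0.12,-0.88,100]
    - [0.015,-0.022,0.12,-0.88,100]

```text
t: 17.88
tcp_pos: [0.6312, 0.1879, 0.1973]
tool_rot: [0.834, 0.552, -0.0, -0.0]
force: [0.1, 0.2, 0.0]
finger_gap: 1.005
```

Run:
```python
from h import *
plan(.6305,.1905,.127,-22.8)
```

```text
t 17.88 tcp [0.6312 0.1879 0.1973] yaw -22.93 tilt z [-0.  0. -1.] q [0.12 0.62 1.39 0.   1.13 0.52] F [0.1 0.2 0. ] gap 1.005
delta units [ 0.0052 -0.0042  0.1758] twist units -0.005 q6 after~ 0.52
```

Request:
move_arm:
  deltas:
    - [0.005,-0.004,0.05,0,100]
    - [0.005,-0.004,0.1,0,100]
    - [0.005,-0.004,0.15,0,100]
    - [0.005,-0.004,0.175,0,60]
    - [0.005,-0.004,0.175,0,0]
    - [0.005,-0.004,0.175,0,0]
    - [0.005,-0.004,0.175,0,0]
    - [0.005,-0.004,0.175,0,0]
  force: 40

```text
t: 18.55
tcp_pos: [0.6318, 0.1904, 0.1288]
tool_rot: [0.833, 0.553, 0.001, 0.001]
force: [0.3, -0.3, 0.4]
finger_gap: 0.298
```

Request:
move_arm:
  deltas:
    - [0,0,0,0,0]
    - [0,0,0,0,0]
    - [0,0,0,0,0]
    - [0,0,0,-0.1,0]
    - [0,0,0,-0.25,0]
    - [0,0,0,-0.4,0]
    - [0,0,0,-0.55,0]
    - [0,0,0,-0.7,0]

```text
t: 19.22
tcp_pos: [0.6307, 0.1908, 0.1289]
tool_rot: [0.724, 0.69, 0.001, -0.0]
force: [-2.0, 0.9, 4.7]
finger_gap: 0.181
```

Run:
```python
from h import *
plan(yaw=49.2)
```

```text
t 19.22 tcp [0.6307 0.1908 0.1289] yaw -2.72 tilt z [ 0.001  0.001 -1.   ] q [0.12 0.7  1.44 0.   1.   0.17] F [-2.   0.9  4.7] gap 0.181
delta units [0. 0. 0.] twist units -1.812 q6 after~ -0.74
```

Request:
move_arm:
  deltas:
    - [0,0,0,-0.15,0]
    - [0,0,0,-0.3,0]
    - [0,0,0,-0.45,0]
    - [0,0,0,-0.6,0]
    - [0,0,0,-0.75,0]
    - [0,0,0,-0.9,0]
    - [0,0,0,-1.0,0]
    - [0,0,0,-1.0,0]

```text
t: 19.88
tcp_pos: [0.6315, 0.191, 0.1289]
tool_rot: [0.531, 0.848, 0.001, 0.001]
force: [-0.1, 2.1, 6.0]
finger_gap: 0.18
```

Request:
move_arm:
  deltas:
    - [0,0,0,-0.15,0]
    - [0,0,0,-0.3,0]
    - [0,0,0,-0.45,0]
    - [0,0,0,-0.6,0]
    - [0,0,0,-0.72,0]
    - [0,0,0,-0.79,0]
    - [0,0,0,-0.815,0]
    - [0,0,0,-0.815,0]

```text
t: 20.55
tcp_pos: [0.632, 0.1913, 0.1289]
tool_rot: [0.35, 0.937, 0.002, 0.002]
force: [0.9, 3.3, 5.8]
finger_gap: 0.181
```

Run:
```python
from h import *
plan(yaw=49.2)
```

```text
t 20.55 tcp [0.632  0.1913 0.1289] yaw 49.05 tilt z [ 0.004  0.002 -1.   ] q [ 0.12  0.71  1.43  0.    1.   -0.73] F [0.9 3.3 5.8] gap 0.181
delta units [0. 0. 0.] twist units -0.005 q6 after~ -0.74
```

Request:
move_arm:
  deltas:
    - [0,0,0,0,60]
    - [0,0,0,0,100]
    - [0,0,0,0,100]
    - [0,0,0,0,100]
    - [0,0,-0.06,0,100]
    - [0,0,-0.15,0,100]
    - [0,0,-0.25,0,100]
    - [0,0,-0.3,0,100]

```text
t: 21.22
tcp_pos: [0.6325, 0.1902, 0.2516]
tool_rot: [0.349, 0.937, 0.001, 0.003]
force: [1.6, 0.5, 1.3]
finger_gap: 1.0
```

Run:
```python
from h import *
plan(.592,-.2235,.24,18.44)
```

```text
t 21.22 tcp [0.6325 0.1902 0.2516] yaw 49.14 tilt z [ 0.006  0.    -1.   ] q [ 0.12  0.56  1.33 -0.    1.24 -0.73] F [1.6 0.5 1.3] gap 1.0
delta units [-0.6001 -0.8485  0.0278] twist units 1.072 q6 after~ -0.2
```

Request:
move_arm:
  deltas:
    - [-0.03,-0.045,0,0.2,100]
    - [-0.09,-0.13,0,0.4,100]
    - [-0.15,-0.21,0,0.6,100]
    - [-0.21,-0.295,0,0.8,100]
    - [-0.27,-0.38,0,1.0,100]
    - [-0.33,-0.465,0,1.0,100]
    - [-0.39,-0.55,0,1.0,100]
    - [-0.45,-0.64,0,1.0,100]

```text
t: 21.88
tcp_pos: [0.5989, -0.1217, 0.2469]
tool_rot: [0.57, 0.822, -0.0, -0.0]
force: [0.7, -0.0, -0.2]
finger_gap: 1.001
```

```bash
python3 - <<'E'
from h import *
plan(.592,-.2235,.24,18.44)
p,d=manip.snapshot("top"); np.savez("top8.npz",p=p,d=d)
cv2.imwrite("pics/top8.png",cv2.resize(p[80:270,140:440,::-1],None,fx=2.6,fy=2.6,interpolation=cv2.INTER_CUBIC))
p,d=manip.snapshot("scene"); np.savez("scene8.npz",p=p,d=d)
cv2.imwrite("pics/scene8.png",cv2.resize(p[140:360,270:510,::-1],None,fx=2.5,fy=2.5,interpolation=cv2.INTER_CUBIC))
E
python3 pocket.py top8.npz .055
```

```text
t 21.88 tcp [ 0.5989 -0.1217  0.2469] yaw 20.49 tilt z [-0. -0. -1.] q [-0.38  0.5   1.46 -0.    1.17 -0.74] F [ 0.7 -0.  -0.2] gap 1.001
delta units [-0.2324 -0.1052  0.0173] twist units 0.071 q6 after~ -0.7
n 746 B ext [-0.05442326  0.08275604] mid 0.014166386884156206
inner lip A 0.1127 slope deg 0.26 z 0.1054
rect ((116.74829864501953, 14.880504608154297), (61.570621490478516, 139.97007751464844), 0.41911056637763977)
```

View pics/top8.png

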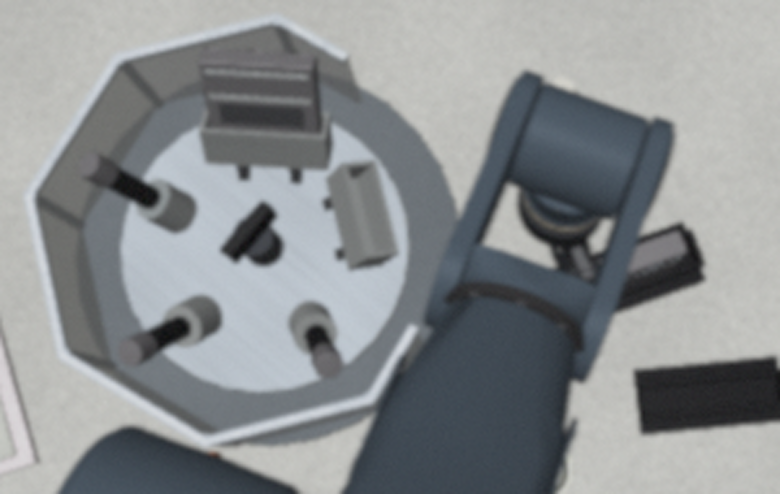

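View pics/scene8.png

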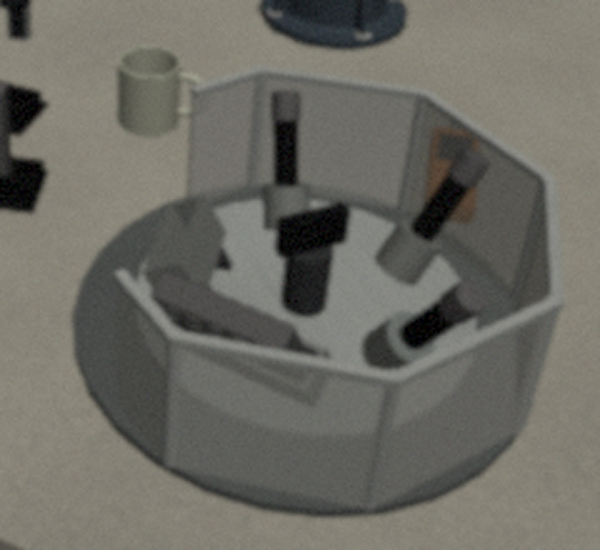

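Request:
move_arm:
  deltas:
    - [-0.06,-0.03,0,0.07,100]
    - [-0.12,-0.055,0,0.07,100]
    - [-0.18,-0.08,0,0.07,100]
    - [-0.22,-0.1,0,0.07,100]
    - [-0.232,-0.105,0.02,0.07,100]
    - [-0.232,-0.105,0.06,0.07,100]
    - [-0.232,-0.105,0.1,0.07,100]
    - [-0.232,-0.105,0.1,0.07,100]

```text
t: 22.65
tcp_pos: [0.5903, -0.2189, 0.203]
tool_rot: [0.584, 0.812, -0.0, -0.004]
force: [-0.1, 0.4, -0.7]
finger_gap: 1.001
```

Run:
```python
from h import *
plan(.592,-.2235,.108,18.44)
```

```text
t 22.65 tcp [ 0.5903 -0.2189  0.203 ] yaw 18.51 tilt z [-0.007  0.005 -1.   ] q [-0.53  0.58  1.45  0.    1.12 -0.86] F [-0.1  0.4 -0.7] gap 1.001
delta units [-0.0138  0.0016  0.2375] twist units 0.002 q6 after~ -0.85
```

Request:
move_arm:
  deltas:
    - [-0.011,0.001,0.05,0,100]
    - [-0.011,0.001,0.1,0,100]
    - [-0.011,0.001,0.15,0,100]
    - [-0.011,0.001,0.2,0,100]
    - [-0.011,0.001,0.23,0,100]
    - [-0.011,0.001,0.237,0,100]
    - [-0.011,0.001,0.237,0,100]
    - [-0.011,0.001,0.237,0,60]

```text
t: 23.32
tcp_pos: [0.5953, -0.2252, 0.1132]
tool_rot: [0.584, 0.812, 0.0, 0.001]
force: [0.7, 0.2, 0.1]
finger_gap: 0.883
```

Run:
```python
from h import *
plan(.592,-.2235,.108,18.44)
```

```text
t 23.32 tcp [ 0.5953 -0.2252  0.1132] yaw 18.53 tilt z [ 0.001 -0.001 -1.   ] q [-0.54  0.7   1.51  0.    0.93 -0.86] F [0.7 0.2 0.1] gap 0.883
delta units [ 0.0067 -0.0064  0.013 ] twist units 0.003 q6 after~ -0.86
```

Request:
move_arm:
  deltas:
    - [0.005,-0.006,0.01,0,50]
    - [0.005,-0.006,0.01,0,0]
    - [0.005,-0.006,0.01,0,0]
    - [0.005,-0.006,0.01,0,0]
    - [0.005,-0.006,0.01,0,0]
    - [0.005,-0.006,0.01,0,0]
    - [0.005,-0.006,0.01,0,0]
    - [0.005,-0.006,0.01,0,0]
  force: 60

```text
t: 23.98
tcp_pos: [0.5924, -0.2244, 0.1091]
tool_rot: [0.584, 0.812, 0.0, 0.001]
force: [1.4, 1.0, 4.1]
finger_gap: 0.292
```

Run:
```python
from h import *
plan(.592,-.2235,.108,18.44)
```

```text
t 23.98 tcp [ 0.5924 -0.2244  0.1091] yaw 18.5 tilt z [ 0.002 -0.001 -1.   ] q [-0.54  0.7   1.52  0.    0.92 -0.86] F [1.4 1.  4.1] gap 0.292
delta units [ 0.0025 -0.0002  0.0027] twist units 0.002 q6 after~ -0.86
```

Gripped at 25 mm with almost no side force. Lift.

Request:
move_arm:
  deltas:
    - [0,0,-0.03,0,0]
    - [0,0,-0.08,0,0]
    - [0,0,-0.14,0,0]
    - [0,0,-0.21,0,0]
    - [0,0,-0.28,0,0]
    - [0,0,-0.35,0,0]
    - [0,0,-0.4,0,0]
    - [0,0,-0.42,0,0]

```text
t: 24.65
tcp_pos: [0.5919, -0.2246, 0.2797]
tool_rot: [0.584, 0.812, -0.0, 0.002]
force: [0.9, -0.2, -2.7]
finger_gap: 0.301
```

```bash
python3 - <<'E'
from h import *
planr(.130,.277)
p,d=manip.snapshot("scene"); np.savez("scene9.npz",p=p,d=d)
cv2.imwrite("pics/scene9.png",p[:,:,::-1])
E
python3 held.py scene9.npz .046
```

```text
r 0.395 tang -0.1317 z 0.2797
t 24.65 tcp [ 0.5919 -0.2246  0.2797] yaw 18.52 tilt z [ 0.003 -0.003 -1.   ] q [-0.54  0.5   1.37 -0.    1.27 -0.86] F [ 0.9 -0.2 -2.7] gap 0.301
delta units [0.6291 0.3892 0.0055] twist units -2.956 q6 after~ -2.34
n 739 x ext [-0.0451  0.0453] mid 0.0001 y med 0.0139
bottom z [0.0208 0.1007]
tilt deg 0.57
```

View pics/scene9.png

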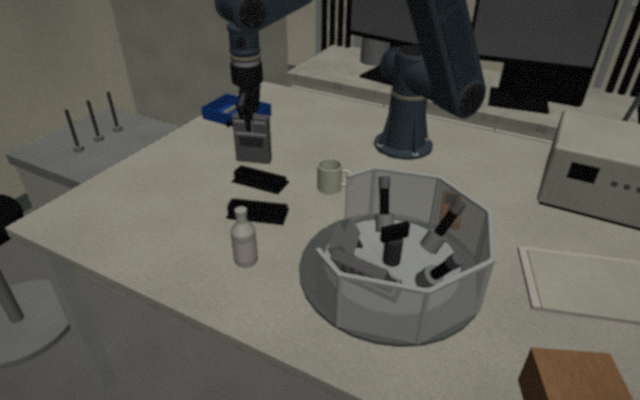

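Request:
move_arm:
  deltas:
    - [0.04,0.025,0,0.15,0]
    - [0.11,0.07,0,0.3,0]
    - [0.19,0.12,0,0.45,0]
    - [0.27,0.17,0,0.6,0]
    - [0.35,0.215,0,0.75,0]
    - [0.43,0.265,0,0.9,0]
    - [0.51,0.315,0,1.0,0]
    - [0.57,0.352,0,1.0,0]

```text
t: 25.37
tcp_pos: [0.6513, 0.0401, 0.2737]
tool_rot: [0.767, 0.642, -0.002, -0.002]
force: [0.7, 0.3, -2.7]
finger_gap: 0.296
```

Run:
```python
from h import *
planr(.131,.277)
```

```text
r 0.1508 tang -0.0135 z 0.2737
t 25.37 tcp [0.6513 0.0401 0.2737] yaw -10.16 tilt z [-0.005  0.001 -1.   ] q [-0.11  0.54  1.32  0.    1.29  0.07] F [ 0.7  0.3 -2.7] gap 0.296
delta units [ 0.059   0.0113 -0.0083] twist units 2.326 q6 after~ 1.23
```

Request:
move_arm:
  deltas:
    - [0.03,0.005,-0.01,0.2,0]
    - [0.05,0.01,-0.01,0.4,0]
    - [0.059,0.011,-0.01,0.6,0]
    - [0.059,0.011,-0.01,0.8,0]
    - [0.059,0.011,-0.01,1.0,0]
    - [0.059,0.011,-0.01,1.0,0]
    - [0.059,0.011,-0.01,1.0,0]
    - [0.059,0.011,-0.01,1.0,0]

```text
t: 26.03
tcp_pos: [0.6604, 0.0591, 0.2789]
tool_rot: [0.901, 0.433, -0.001, -0.001]
force: [-0.6, -0.3, -2.2]
finger_gap: 0.296
```

Request:
move_arm:
  deltas:
    - [0,0,0,0.2,0]
    - [0,0,0,0.4,0]
    - [0,0,0,0.6,0]
    - [0,0,0,0.8,0]
    - [0,0,0,1.0,0]
    - [0,0,0,1.0,0]
    - [0,0,0,1.0,0]
    - [0,0,0,1.0,0]

```text
t: 26.7
tcp_pos: [0.6611, 0.0591, 0.2801]
tool_rot: [0.98, 0.197, -0.0, -0.0]
force: [0.6, -0.4, -2.9]
finger_gap: 0.302
```

Run:
```python
from h import *
planr(.130,.21)
```

```text
r 0.1345 tang 0.0004 z 0.2801
t 26.7 tcp [0.6611 0.0591 0.2801] yaw -67.29 tilt z [-0.001 -0.    -1.   ] q [-0.08  0.55  1.28 -0.    1.31  1.1 ] F [ 0.6 -0.4 -2.9] gap 0.302
delta units [ 0.0011 -0.0112  0.1752] twist units 0.332 q6 after~ 1.26
```

Request:
move_arm:
  deltas:
    - [0,-0.005,0.04,0.2,0]
    - [0,-0.011,0.08,0.332,0]
    - [0,-0.011,0.12,0.332,0]
    - [0,-0.011,0.15,0.332,0]
    - [0,-0.011,0.17,0.332,0]
    - [0,-0.011,0.17,0.332,0]
    - [0,-0.011,0.17,0.332,0]
    - [0,-0.011,0.17,0.332,0]

```text
t: 27.37
tcp_pos: [0.6604, 0.0632, 0.2133]
tool_rot: [0.994, 0.114, 0.001, 0.0]
force: [0.9, -0.9, -2.5]
finger_gap: 0.297
```

Run:
```python
from h import *
planr(.1295,.188)
```

```text
r 0.1304 tang 0.0006 z 0.2133
t 27.37 tcp [0.6604 0.0632 0.2133] yaw -76.93 tilt z [ 0.002 -0.    -1.   ] q [-0.07  0.61  1.36  0.    1.17  1.27] F [ 0.9 -0.9 -2.5] gap 0.297
delta units [-0.0017 -0.0023  0.0632] twist units -0.004 q6 after~ 1.27
```

Request:
move_arm:
  deltas:
    - [-0.002,-0.002,0.01,0,0]
    - [-0.002,-0.002,0.02,0,0]
    - [-0.002,-0.002,0.03,0,0]
    - [-0.002,-0.002,0.04,0,0]
    - [-0.002,-0.002,0.05,0,0]
    - [-0.002,-0.002,0.058,0,0]
    - [-0.002,-0.002,0.058,0,0]
    - [-0.002,-0.002,0.058,0,0]

```text
t: 28.03
tcp_pos: [0.6584, 0.0639, 0.1887]
tool_rot: [0.994, 0.114, -0.0, -0.0]
force: [0.3, 0.4, -3.9]
finger_gap: 0.294
```

Run:
```python
from h import *
planr(.1275,.1845)
```

```text
r 0.1292 tang -0.0011 z 0.1887
t 28.03 tcp [0.6584 0.0639 0.1887] yaw -76.95 tilt z [-0.001  0.    -1.   ] q [-0.07  0.64  1.38 -0.    1.12  1.27] F [ 0.3  0.4 -3.9] gap 0.294
delta units [ 0.0029 -0.0044  0.0104] twist units -0.005 q6 after~ 1.27
```

Request:
move_arm:
  deltas:
    - [0.002,-0.002,0,0,0]
    - [0.002,-0.004,0,0,0]
    - [0.002,-0.006,0.003,0,0]
    - [0.002,-0.006,0.006,0,0]
    - [0.002,-0.006,0.009,0,0]
    - [0.002,-0.006,0.012,0,0]
    - [0.002,-0.006,0.012,0,0]
    - [0.002,-0.006,0.012,0,0]

```text
t: 28.7
tcp_pos: [0.659, 0.0666, 0.1852]
tool_rot: [0.994, 0.114, 0.0, -0.0]
force: [-2.3, -0.4, 3.4]
finger_gap: 0.3
```

Run:
```python
from h import *
planr(.1275,.1845)
p,d=manip.snapshot("scene"); np.savez("scene10.npz",p=p,d=d)
cv2.imwrite("pics/scene10.png",cv2.resize(p[150:300,290:440,::-1],None,fx=4,fy=4,interpolation=cv2.INTER_CUBIC))
```

```text
r 0.1268 tang 0.0 z 0.1852
t 28.7 tcp [0.659  0.0666 0.1852] yaw -76.95 tilt z [ 0.001  0.    -1.   ] q [-0.07  0.64  1.39  0.    1.11  1.28] F [-2.3 -0.4  3.4] gap 0.3
delta units [-0.0001  0.0018  0.0018] twist units -0.005 q6 after~ 1.27
```

View pics/scene10.png

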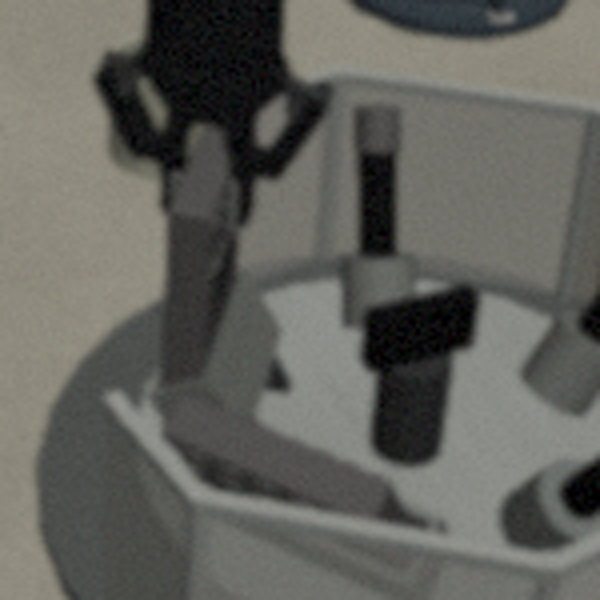

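Request:
move_arm:
  deltas:
    - [0,0,0,0,45]
    - [0,0,0,0,58]
    - [0,0,0,0,58]
    - [0,0,0,0,58]
    - [0,0,-0.01,0,58]
    - [0,0,-0.025,0,58]
    - [0,0,-0.04,0,58]
    - [0,0,-0.045,0,58]

```text
t: 29.42
tcp_pos: [0.6597, 0.0664, 0.2039]
tool_rot: [0.994, 0.114, 0.001, 0.0]
force: [0.2, -1.6, 0.8]
finger_gap: 0.578
```

Run:
```python
from h import *
planr(.1275,.1845)
p,d=manip.snapshot("scene"); np.savez("scene11.npz",p=p,d=d)
cv2.imwrite("pics/scene11.png",cv2.resize(p[150:300,290:440,::-1],None,fx=4,fy=4,interpolation=cv2.INTER_CUBIC))
```

```text
r 0.1271 tang 0.0007 z 0.2039
t 29.42 tcp [0.6597 0.0664 0.2039] yaw -76.95 tilt z [ 0.003 -0.    -1.   ] q [-0.07  0.62  1.37  0.    1.15  1.28] F [ 0.2 -1.6  0.8] gap 0.578
delta units [-0.0018  0.0009  0.0486] twist units -0.005 q6 after~ 1.27
```

View pics/scene11.png

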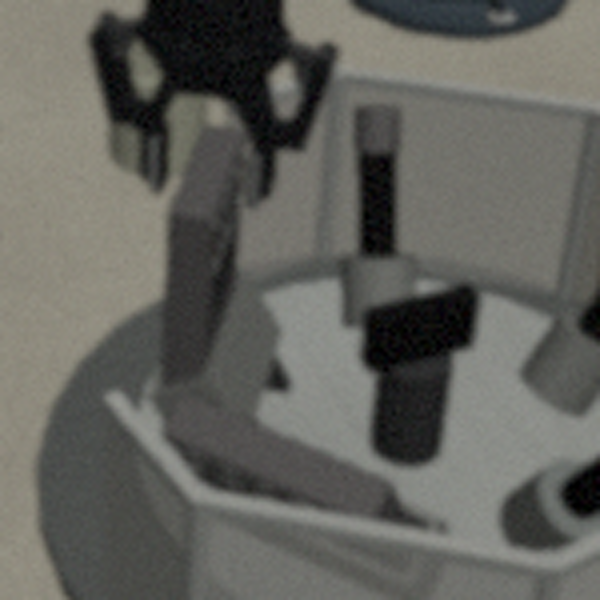

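The narrow slab stands released in the mouth (top at about (215,150)), between the open fingers, just as the wide one did. Tip it outward the same way.

Request:
move_arm:
  deltas:
    - [0,0.012,0,0,58]
    - [0,0.024,0,0,58]
    - [0,0.036,0,0,58]
    - [0,0.046,0,0,58]
    - [0,0.056,0.003,0,58]
    - [0,0.066,0.006,0,58]
    - [0,0.075,0.01,0,58]
    - [0,0.075,0.01,0,58]

```text
t: 30.13
tcp_pos: [0.6656, 0.0362, 0.1977]
tool_rot: [0.994, 0.113, -0.0, 0.0]
force: [-0.4, -0.3, -0.6]
finger_gap: 0.579
```

```bash
python3 - <<'E'
from h import *
planr(.1275,.1845)
p,d=manip.snapshot("scene"); np.savez("scene12.npz",p=p,d=d)
cv2.imwrite("pics/scene12.png",cv2.resize(p[150:300,290:440,::-1],None,fx=4,fy=4,interpolation=cv2.INTER_CUBIC))
E
python3 slab.py scene12.npz
```

```text
r 0.1578 tang -0.0005 z 0.1977
t 30.13 tcp [0.6656 0.0362 0.1977] yaw -77.0 tilt z [-0.001 -0.    -1.   ] q [-0.11  0.63  1.36 -0.    1.15  1.23] F [-0.4 -0.3 -0.6] gap 0.579
delta units [ 0.001  -0.0758  0.0329] twist units -0.007 q6 after~ 1.23
n 824 zmax [0.1694 0.1705] tang ext [-0.0458  0.0451]
pocket X pct [-0.0095 -0.0074 -0.0058  0.0031  0.0171] Z max [0.1302 0.1312]
inner face n 399 tilt err deg 2.44 X at z=.065 -0.0087
```

View pics/scene12.png

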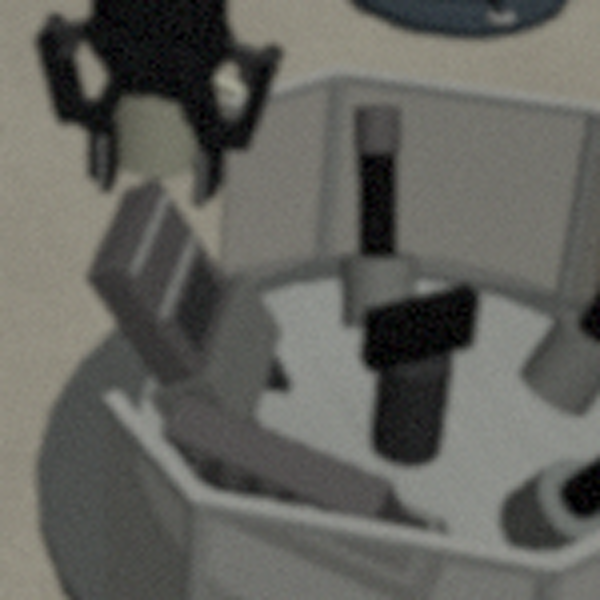

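Narrow slab seated (its top is 130 mm up the pocket axis). Withdraw upward and toward the base for a last check.

Request:
move_arm:
  deltas:
    - [0,0,-0.04,0,58]
    - [0,0,-0.1,0,58]
    - [0,0,-0.18,0,58]
    - [0,0,-0.24,0,58]
    - [-0.05,0.03,-0.26,0,58]
    - [-0.13,0.06,-0.26,0,58]
    - [-0.22,0.1,-0.26,0,58]
    - [-0.26,0.12,-0.26,0,58]

```text
t: 30.85
tcp_pos: [0.5715, -0.034, 0.3025]
tool_rot: [0.994, 0.114, -0.001, 0.0]
force: [-0.6, -0.5, -0.7]
finger_gap: 0.579
```

Request:
move_arm:
  deltas:
    - [-0.03,0.08,0,0,58]
    - [-0.06,0.17,0,0,58]
    - [-0.09,0.26,0,0,58]
    - [-0.12,0.34,0,0,58]
    - [-0.14,0.4,0,0,58]
    - [-0.14,0.42,0,0,58]
    - [-0.14,0.42,0,0,58]
    - [-0.14,0.42,0,0,58]

```text
t: 31.52
tcp_pos: [0.5585, -0.2087, 0.3022]
tool_rot: [0.994, 0.113, -0.0, -0.001]
force: [-0.6, 0.7, -0.5]
finger_gap: 0.578
```

```bash
python3 - <<'E'
from h import *
plan()
for n in("scene","top"):
    p,d=manip.snapshot(n); np.savez(f"{n}13.npz",p=p,d=d); cv2.imwrite(f"pics/{n}13.png",p[:,:,::-1])
E
cat > fin.py <<'E'
from slab import *
E
sed -i 's/^slab(sys.argv.*$/if __name__=="__main__": slab(sys.argv[1])/' slab.py
python3 - <<'E'
from slab import *
for g,nm in((-76.8,"narrow"),(-4.8,"wide")):
    print(nm); slab("top13.npz","top",G=g,c=(.6285,.190))
    try: slab("scene13.npz","scene",G=g)
    except Exception as e: print(e)
E
```

```text
t 31.52 tcp [ 0.5585 -0.2087  0.3022] yaw -76.97 tilt z [-0.     0.001 -1.   ] q [-0.55  0.43  1.43  0.    1.28  0.8 ] F [-0.6  0.7 -0.5] gap 0.578
delta units [0. 0. 0.] twist units 0.0 q6 after~ 0.8
narrow
n 659 zmax [0.1704 0.1713] tang ext [-0.0456  0.0441]
pocket X pct [-0.011  -0.0084 -0.0065  0.0031  0.0168] Z max [0.1318 0.1329]
inner face n 300 tilt err deg 3.1 X at z=.065 -0.0101
n 824 zmax [0.1692 0.1703] tang ext [-0.0452  0.0454]
pocket X pct [-0.0096 -0.0075 -0.0057  0.003   0.017 ] Z max [0.1302 0.1312]
inner face n 401 tilt err deg 2.74 X at z=.065 -0.0089
wide
n 1182 zmax [0.1708 0.1721] tang ext [-0.0757  0.0761]
pocket X pct [-0.0108 -0.0075 -0.0055  0.0051  0.0351] Z max [0.1358 0.1414]
inner face n 551 tilt err deg 1.73 X at z=.065 -0.0086
n 1307 zmax [0.1694 0.1702] tang ext [-0.0783  0.0788]
pocket X pct [-0.007   0.0029  0.0134  0.0214  0.0434] Z max [0.1377 0.1404]
inner face n 11 tilt err deg 1.43 X at z=.065 -0.0075
```

View pics/top13.png

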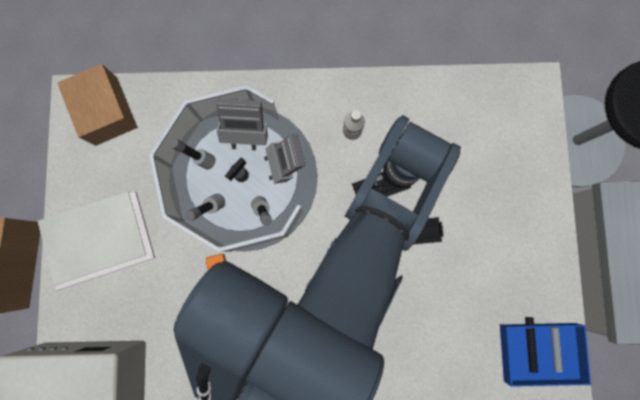

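View pics/scene13.png

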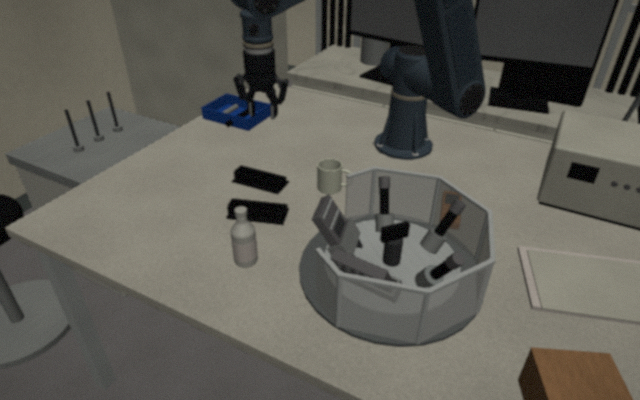

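Both cassettes are seated. The narrow one shows at about (285,157) in the top view and the wide one at (240,120). Their top edges are at the same height (about 0.17 m), and the bottle and mug stand where they were. The arm is clear, so I'm handing the job in.

```bash
python3 -c "
from station import manip
print(manip.sign_off())"
```

```text
the job is handed in; nothing more can be done
None
```

Both cassettes are seated and released in their own pockets, and I handed the job in at about 31.6 s of the 72 s allowed; no verdict was reported.

**What I did:** For each cassette I turned the carousel by its knob until the matching pocket faced the gap, wide first (about 81°), then narrow (a further 72°). The gripper can't tilt, so I lowered each cassette upright into the mouth until it touched. I then released it and tipped it outward with the loosely open fingers so that it slid down to the floor.

**Last checks:**
- **Pocket facing the gap:** the wide pocket measured within 0.2 mm and 0.1° of square before loading. The narrow one was within about 0.3°. One narrow reading showed a 14 mm centre offset because the wide cassette was in the measuring window; the pocket's other edge was where it should be.
- **Seating:** each cassette's top measured 130–133 mm up the pocket axis (130 expected), centred sideways to about 1 mm. The lean read 2–3° off the pocket axis, against a limit of about 9.7°.
- **Wide cassette, final view:** the guard spoiled the along-axis, sideways and lean readings once it had been turned away. There I rely on its top height, which matched the narrow one's at 0.17 m, and on the clean check made when it was loaded.
- **Cameras:** the two views disagreed by about 7 mm along x. The forces while turning the knob and gripping the cassettes fitted the top camera to within about 2 mm.
- **Bystanders:** the bottle and mug look unmoved. The meter was half hidden behind the arm and the guard in the last pictures, but nothing was moved near it.

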